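# Load the ultrasonic cleaner and crank its basket down

## Task

Take only the top dish off the nested stack, leaving the others standing where they are, and set it down flat in the cleaner's raised basket; don't drop it in. Then swing the folded crank of the lift's handwheel out until it snaps into place, and wind the wheel clockwise until the basket is fully down in the bath with the dish still lying flat in it; leave the crank standing out. Don't knock over the detergent bottle, beaker or jar.

Things in the scene. Friction and masses are not known exactly. Their poses are not given: they have to be found in the camera images.
- dish_top_c (a point): Top dish of a nested stack of three alike narrow steel instrument dishes, 0.15-0.23 kg: 166 mm long (its x), 66 mm wide (its y) over the rim, 40 mm high, sloping walls, flat floor 142 x 44 mm. Its rim is an upright band 9 mm tall, flush with the top. Grip across the 66 mm at mid-length. Point: centre, half-way up (20 mm below the rim); z up. The stack stands left of the cleaner.
- dish_mid_c (a point): Same centre point on the second dish, to be left. Each dish sits 14 mm above the next, so under the top dish's rim band there is a 5 mm gap, then the second rim, just as wide: fingertips must end 4 to 13 mm below the top dish's upper edge to take that one alone.
- dish_low_c (a point): Same centre point on the lowest dish, which stands on the table and is to be left.
- basket_in (a point): Centre of the floor (upper side) of the ultrasonic cleaner's wire basket, hung over the open bath. x along its length (away from the robot if the cleaner stands square), y left, z up. Inside 196 (x) by 112 mm (y), walls 19 mm high; the dish lies along x. Its hanger plate and arm, at x = +104 mm, rise 95 mm above the floor. The bath's rim is 200 mm above the table, the raised floor about as high.
- basket (a joint): Travel of the basket in m: -0.005 to 0.005 at the start (raised), 0.070 fully down at its stop. Driven only by the wheel, 8 mm per radian; stays where it is left. The white tower beside the bath, behind the wheel, is 472 mm high: go round its front, not over it.
- wheel_hub (a point): Centre of the aluminium handwheel (160 mm wide, rim 16 mm thick) on the sloping front of the white pedestal, right (-y) of the bath. z = wheel axis, out of its face, leaning 35 degrees from vertical to the cleaner's front. x, y turn with the wheel; -x points to the crank pivot. Point in the rim's mid-plane. The tower's head, 410 mm up, overhangs the wheel's far half: tilt the tool along the axis.
- wheel (a joint): Wheel angle in rad, grows clockwise seen from its front; starts at -0.65 to 0.65, end stop (basket fully down) at 8.75, so about 1.4 turns. Until the crank is out a lock bolt under it engages a toothed plate and the wheel cannot turn (some 9 degrees of play). Friction about 2 N at the crank.
- crank_pivot (a point): Pivot of the folding crank, in a steel fork on the wheel, 62 mm from the wheel axis and 34 mm out from the rim's mid-plane. Axes as wheel_hub; the pivot turns about y (tangential). The hub rises only 4 mm above the mid-plane, so there are 18 mm free under the folded grip.
- crank_grip (a point): Point on the middle line of the crank's black grip (24 mm thick, spins freely about its length), 65 mm from the pivot; the grip spans 12 to 80 mm from the pivot. x runs from the pivot to its free end. Folded, it lies across the hub parallel to the wheel's face; out, it stands along the wheel axis, 62 mm off it, its point 99 mm out from the mid-plane.
- crank (a joint): Swing of the crank in rad: 0 folded (starts 0 to 0.1), 1.571 out, at its stop. It swings freely to 0.7; from there a spring plunger resists (up to 5 N at crank_grip) until 1.2, then throws it to 1.571 and holds it (about 5 N at the grip pushes it back). Past 1.3 the wheel is unlocked.
- dish_top: The top dish again; origin at the centre of its underside.
- detergent: White detergent bottle, 68 mm thick, 190 mm high, near the dish stack (the two may change places). Origin: centre of its base.
- beaker: Red beaker with steel instruments in it, 72 mm wide, some 170 mm high, far left. Origin: centre of its base.
- jar: Glass jar with steel lid, 84 mm thick, 100 mm high, right of the cleaner. Origin: centre of its base.
Things that resemble listed ones, but are neither listed nor needed, are in the scene too. What is shaped like the dish_top but green or red is not meant.

How it is judged (in metres and radians):
On the way, in this order (a step that is already met when the one before it is completed fails the run):
1. the top dish is lowered in the gripper onto the floor of the raised basket (within 8 mm of it) (x of dish_top_c in the frame of basket_in between -0.025 and 0.025 m and y of dish_top_c in the frame of basket_in between -0.03 and 0.03 m and z of dish_top_c in the frame of basket_in below 0.028 m and contact force between the fingers and dish_top above 0.3 N and value of joint basket below 0.015 m), for 0.02 s.
2. the dish lies flat in the raised basket, let go (x of dish_top_c in the frame of basket_in between -0.025 and 0.025 m and y of dish_top_c in the frame of basket_in between -0.03 and 0.03 m and z of dish_top_c in the frame of basket_in between 0.01 and 0.026 m and angle between dish_top_c's own z axis and vertical below 0.1 rad and contact force between the fingers and dish_top below 0.05 N and value of joint basket below 0.015 m), for 0.1 s.
3. the crank is swung out and latched (value of joint crank above 1.45 rad), for 0.1 s.
At the end, for the whole second after the job is handed in: Basket within 4 mm of its lower stop, wheel at rest, crank still out (over 1.45 rad), top dish lying flat on the basket floor (tilt under 0.1 rad, centred within 25 mm lengthwise and 30 mm across), other two dishes within 40 mm of where they stood (x of dish_top_c in the frame of basket_in between -0.025 and 0.025 m and y of dish_top_c in the frame of basket_in between -0.03 and 0.03 m and z of dish_top_c in the frame of basket_in between 0.01 and 0.026 m and angle between each of dish_top_c, dish_mid_c's own z axis and vertical below 0.1 rad and distance of each of dish_mid_c, dish_low_c from where it was at the start of the episode below 0.04 m and value of joint basket above 0.066 m and value of joint crank above 1.45 rad and velocity of joint wheel between -0.1 and 0.1 rad/s); the robot touches nothing.
It fails at once if the second dish is dragged up with the top one (12 mm) (height (world z) of dish_mid_c above 0.046 m).
It fails at once if the detergent is knocked over (angle between detergent's own z axis and vertical above 0.6 rad).
It fails at once if the beaker is knocked over (angle between beaker's own z axis and vertical above 0.6 rad).
It fails at once if the jar is knocked over (angle between jar's own z axis and vertical above 0.6 rad).
It also fails if it takes over 72 s, if anything falls off the work surface, if the arm or the gripper's body presses on something with over 40 N, if the wrist force passes 120 N, or if a joint passes its speed limit or range.

## Robot

A 6-joint arm with a two-finger parallel gripper is mounted at the origin on the work surface. World frame = base frame: x ahead of the robot, y to its left, z up, the work surface at z = 0. Lengths are in m, angles in degrees, forces in N, time in s.
With the tool pointing down it reaches from about 0.25 to 0.725 m from the base axis. Payload 9.7 kg.
Tool frame: the origin (TCP) lies on the centre line of the jaws, within the pads' length; the fingertips stand 19 mm ahead of it and the grasp point (between the pads) is the TCP (bot.tcp_to_tips is the z of the fingertips in the tool frame, in m); z points along the fingers, y is the line along which they close (so a half turn about z gives the same grasp; the last joint's range is limited). The gripper opens to 85 mm and grips with 20 to 120 N. Pads are 22 mm wide; open, the fingers measure 114 mm over their backs; the gripper's body (76 mm by 85 mm) begins 54 mm behind the grasp point. The pads swing forward as they close: fully open they stand 13 mm farther back than shut.
Start: joints at [69.729, 4.979, 10.078, 95.1, 0, 90], TCP at [0.191, 0.516, 0.213] pointing down, gripper open.
Joint ranges: [-179.16, 179.16], [-48.56, 103.87], [-65.8, 70.77], [-126.05, 130.52], [-82.76, 87.17], [-180, 180]. Speed limits (degrees/s): [127.2, 127.2, 147.25, 180, 180, 180].

## Interface

Orientations are given as [roll, pitch, yaw] about the fixed x, y, z axes, in that order (R = Rz(yaw) Ry(pitch) Rx(roll)).
In Python, from workcell import bot gives the robot as it stands. The module is installed in compiled form; this text tells all that it offers.
- The arm moves only by the tool play_rows, never from a script. Its argument "increments" is a list of rows, each an object with "slide": the shift along the tool's x, y, z in mm, a list of three; "angular": the turn, a rotation vector about the tool's x, y, z in degrees, a list of three; "claw": the opening, from -1 (shut) to 1 (fully open). In form: [{"slide": [x, y, z], "angular": [rx, ry, rz], "claw": claw}, ...]. A call has 1 to 8 rows; each row shifts and turns the commanded pose from where the row before left it, along the tool's axes as they then stand; what a row does not reach is not made up. A row lasts 1/10 s, in which the tool goes at most 50 mm and 8.59 degrees, less where a joint would pass 70% of its speed; a pose out of reach is approached as far as the arm can. A call is refused whole if a number of a shift passes 50 or a number of a turn 8.59, either way. A call with a gripper value outside its range is refused whole. The fingers move at their own pace and stop on an object; "squeeze" is the grip in N (left out, the last holds). Time passes only in rows, so rows that do not move let the fingers close. It gives the time, the measured TCP pose, the force, the opening and the grip force at its end, in the units of the state.
- bot.get_obs(): the state, without advancing time (a new reading comes with each control period).
- bot.camera(name): name is "side" or "top" or "wrist"; returns the picture (480x640x3 uint8, red, green, blue); there is no depth.
- bot.camera_info(name): a dict with "fovy" (degrees; the focal length in pixels is half the picture's height over the tangent of half this angle, whatever the lens; pixels are square), "cx", "cy" (the principal point, pixels), "k1" (the pictures are not rectified: a ray, as slopes to the right and down, at radius r is drawn at 1 + k1 r^2 times it, then the intrinsics apply), "R" (3x3) and "t" (3): a world point X has camera coordinates R X + t. Camera axes: x right, y down, z forward; pixel columns grow to the right and rows downward; lengths in m; the calibration is good to about 2 mm. A picture is of the moment at which its call begins: read the wrist's pose just before it. camera_info takes no time and is no camera call; for the wrist camera it gives the pose at the moment of the call.
- bot.job_done(): hands the job in; it is judged then, once.
The state is a dict: "time": time; "q": joint angles; "qd": joint speeds; "joint_efforts": joint torques, N m; "ee_pos": TCP position; "tcp_rot": TCP orientation; "wrist_force": force on the tool from outside, world axes, zero at the start; "torque": the same for the moment, N m; "opening": finger opening in m; "grasp_force": force on a finger pad.
Only numpy, scipy, OpenCV 4.12 (cv2) and the standard library are available. Lean on these libraries where they do the work, as an engineer would, in place of code of your own. Each camera call takes 0.05 s, during which the arm holds its last target. There are 200 camera calls.

## Working session

There is one attempt and no reset: what is moved stays moved. The work goes in short steps, Python scripts to look and compute and a tool call to move; the robot and the scene stay as the last step left them, time stands still between calls to the robot, and variables do not carry over. Pictures are saved under pics/ and viewed, at most 10 in all, crops included, and the job is handed in when it is done.

Besides the shell and the picture viewer there is one more tool, called after "Request:" as name([rows], argument=value, ...), one row to a line, values as JSON. play_rows: Moves the arm, as the interface text tells. Its arguments: {"type":"object","properties":{"increments":{"type":"array"},"squeeze":{"type":"number"}},"required":["increments"]}

```bash
mkdir -p pics
cat > h.py <<'E'
import numpy as np, cv2
from workcell import bot
from scipy.spatial.transform import Rotation as Ro
def K(i):
    f=240/np.tan(np.radians(i["fovy"])/2); return f
def ray(i,u,v):
    f=K(i); d=np.array([(u-i["cx"])/f,(v-i["cy"])/f]); s=d.copy()
    for _ in range(30): s=d/(1+i["k1"]*(s@s))
    R=np.array(i["R"]); t=np.array(i["t"]); D=R.T@np.array([*s,1]); return -R.T@t, D/np.linalg.norm(D)
def onz(i,u,v,z):
    c,d=ray(i,u,v); return c+d*(z-c[2])/d[2]
def proj(i,X):
    p=np.array(i["R"])@np.array(X)+np.array(i["t"]); s=p[:2]/p[2]; s=s*(1+i["k1"]*(s@s)); return s*K(i)+[i["cx"],i["cy"]]
def tri(obs):
    A=np.zeros((3,3));b=np.zeros(3)
    for i,u,v in obs:
        c,d=ray(i,u,v);P=np.eye(3)-np.outer(d,d);A+=P;b+=P@c
    X=np.linalg.solve(A,b); return X,[np.round(proj(i,X)-[u,v],1) for i,u,v in obs]
def snap(n,f):
    i=bot.camera_info(n); im=bot.camera(n)[:,:,::-1].copy(); cv2.imwrite(f"pics/{f}.png",im); return i,im
E
python3 - <<'E'
from h import *
import pickle
d={}
for n in ("side","top","wrist"):
    i,im=snap(n,n+"0"); d[n]=i; print(n,i["fovy"],i["k1"],(-np.array(i["R"]).T@np.array(i["t"])).round(3),np.array(i["R"])[2].round(2))
pickle.dump(d,open("cam0.pkl","wb"))
print(bot.get_obs(), bot.tcp_to_tips)
E
```

```text
side 47.69526940966979 0.023851954325584266 [0.023 1.13  1.065] [ 0.29 -0.75 -0.6 ]
top 45.62582154227598 -0.15813325159631061 [ 0.211 -0.     1.673] [ 0.17 -0.02 -0.98]
wrist 63.9618591114208 -0.01950075292737809 [0.129 0.538 0.373] [ 0.24 -0.09 -0.97]
{'time': 0.15, 'q': array([6.97276621e+01, 5.00358603e+00, 1.00464623e+01, 9.51022808e+01,
       5.00199068e-04, 9.00013969e+01]), 'qd': array([ 0.04723167, -0.15752158,  0.14946648,  0.08169574, -0.02723788,
       -0.08587481]), 'joint_efforts': array([-1.04004390e-03, -5.20760465e+01,  4.65043938e+01,  1.38576451e-02,
       -1.07739372e-04, -3.04966727e-05]), 'ee_pos': array([0.1904919 , 0.51573925, 0.21226275]), 'tcp_rot': array([-1.79940595e+02, -4.98750508e-04,  1.59726265e+02]), 'wrist_force': array([-0.73906514,  0.48523723, -0.57020967]), 'torque': array([0.00719971, 0.03602137, 0.0088229 ]), 'grasp_force': 0.0, 'opening': 0.08543910763141838} 0.019
```

View pics/side0.png

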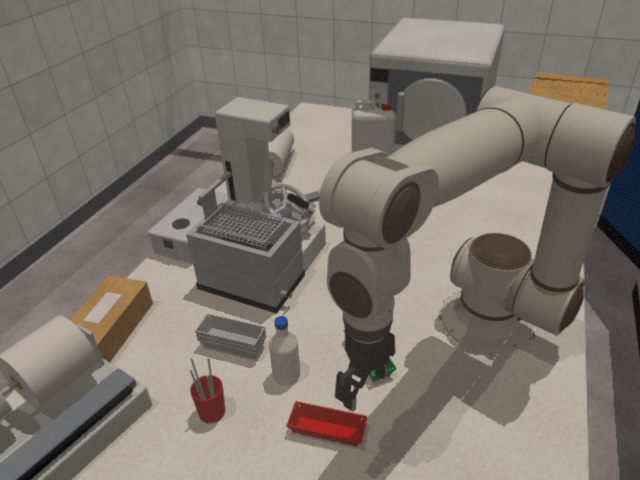

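View pics/top0.png

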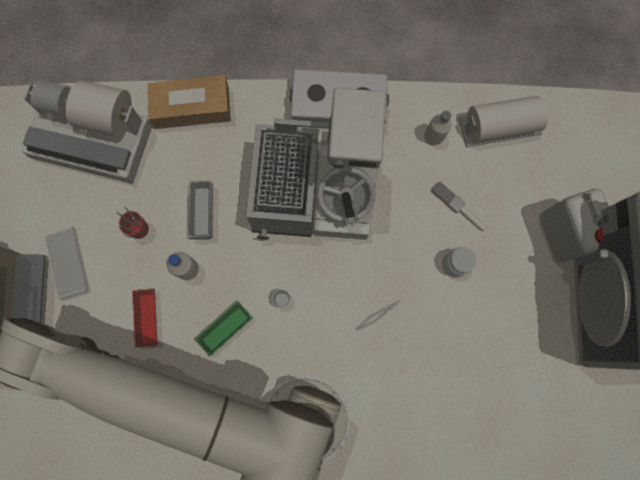

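Candidates for the dish in the top view: grey nested stack (200,210), red dish (145,318), green dish (223,328), flat grey slab (67,263). The steel stack at (200,210) (side view 231,335) fits the description. Wheel at (345,195) with its black grip at (348,205); basket (285,172); bottle (180,263), beaker (132,223), jar (460,262). Next is a close crop to check.

Run:
```python
import cv2,numpy as np
t=cv2.imread("pics/top0.png");s=cv2.imread("pics/side0.png")
a=cv2.resize(t[165:255,160:290][:, :75],None,fx=5,fy=5,interpolation=cv2.INTER_CUBIC) # 375x450
b=cv2.resize(s[300:370,180:285],None,fx=4,fy=4,interpolation=cv2.INTER_CUBIC) #420x280
c=np.zeros((450,800,3),np.uint8);c[:,:375]=a;c[:280,378:798]=b
cv2.imwrite("pics/crop1.png",c)
a=cv2.resize(t[105:245,245:390],None,fx=4,fy=4,interpolation=cv2.INTER_CUBIC)
cv2.imwrite("pics/crop2.png",a)
```

```text
(no output)
```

View pics/crop1.png

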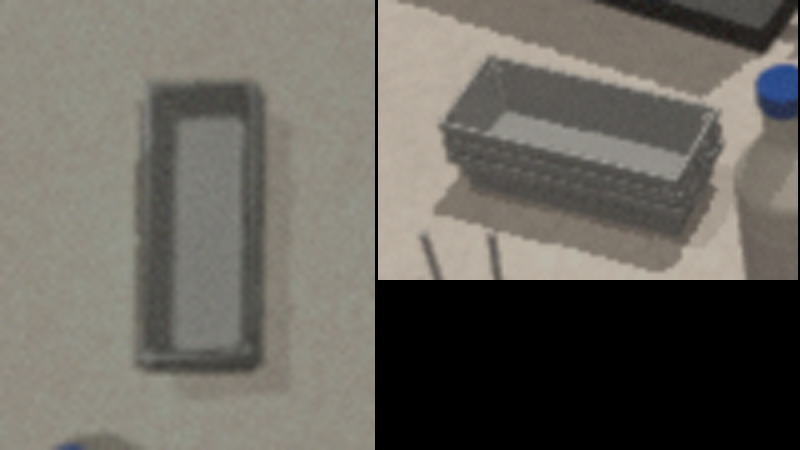

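View pics/crop2.png

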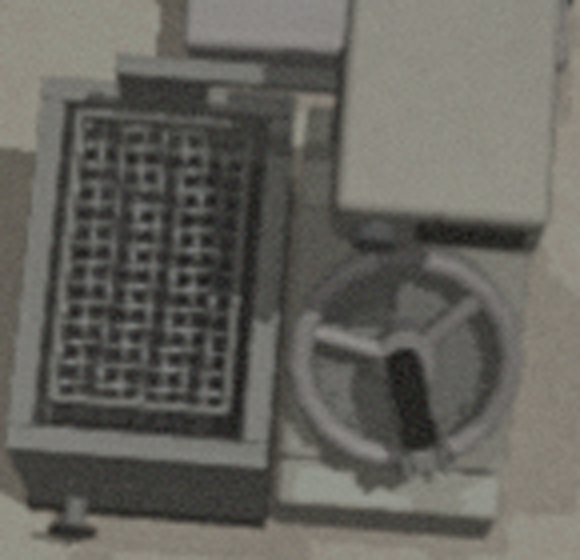

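Crop 1: three nested grey rims, so this is the stack; the top rim's corners are at about (190,182),(212,182),(187,237) in the top view. Crop 2: wheel hub near (346,192), crank pivot on the robot side near (351,220), grip folded across the hub, basket's wire rim from (265,133) to (301,208).

Run:
```python
from h import *
import pickle
d=pickle.load(open("cam0.pkl","rb"));T,S=d["top"],d["side"]
c1=lambda u,v:(160+u/5,165+v/5); c1s=lambda u,v:(180+(u-378)/4,300+v/4); c2=lambda u,v:(245+u/4,105+v/4)
print("dish top view");P=[onz(T,*c1(*p),.068) for p in [(150,85),(262,85),(258,355),(140,355)]]
for p in P:print(p.round(4))
print("dish side");Q=[onz(S,*c1s(*p),.068) for p in [(490,60),(718,110),(683,180),(443,126)]]
for p in Q:print(p.round(4))
print(np.mean(P,0),np.mean(Q,0))
print("bath rim");
for p in [(45,80),(10,440),(268,465),(297,95)]: print(onz(T,*c2(*p),.2).round(4))
print("basket rim")
for p in [(78,112),(52,402),(228,412),(245,122)]: print(onz(T,*c2(*p),.219).round(4))
for n,p,s in [("det",(180,263),.19),("beaker",(132,223),0.1),("jar",(460,262),.1)]: print(n,onz(T,*p,s).round(3))
```

```text
dish top view
[0.6852 0.3387 0.068 ]
[0.6851 0.2724 0.068 ]
[0.524 0.269 0.068]
[0.5238 0.3375 0.068 ]
dish side
[0.6845 0.2857 0.068 ]
[0.5238 0.2793 0.068 ]
[0.519  0.3397 0.068 ]
[0.6829 0.347  0.068 ]
[0.60452764 0.30440311 0.068     ] [0.60253366 0.31290127 0.068     ]
bath rim
[0.8091 0.1358 0.2   ]
[0.5553 0.1532 0.2   ]
[ 0.539  -0.0177  0.2   ]
[ 0.7989 -0.037   0.2   ]
basket rim
[0.7783 0.1112 0.219 ]
[0.5765 0.1242 0.219 ]
[0.5702 0.0088 0.219 ]
[ 0.7716 -0.0015  0.219 ]
det [0.427 0.33  0.19 ]
beaker [0.555 0.495 0.1  ]
jar [ 0.446 -0.438  0.1  ]
```

```bash
cat >> h.py <<'E'
def plan(pos,R,n,start=None):
    """rows from current pose (or start=(pos,R)) to (pos,R) in n equal rows; R Rotation or rpy"""
    if start is None:
        o=bot.get_obs(); start=(o["ee_pos"],Ro.from_euler("xyz",o["tcp_rot"],degrees=True))
    p0,R0=start; R=R if isinstance(R,Ro) else Ro.from_euler("xyz",R,degrees=True)
    rv=(R0.inv()*R).as_rotvec(); dp=(np.array(pos)-p0)/n; Rk=R0
    for k in range(n):
        print("slide",Rk.inv().apply(dp*1000).round(1).tolist(),"ang",np.degrees(rv/n).round(2).tolist())
        Rk=Rk*Ro.from_rotvec(rv/n)
E
python3 - <<'E'
from h import *
o=bot.get_obs();p=o["ee_pos"];q=p+[0,0,.09];R=Ro.from_euler("xyz",[180,0,181.5],degrees=True)
plan(q,R,3); print(); plan([.603,.308,.30],R,12,(q,R))
E
```

```text
slide [0.0, -0.0, -30.0] ang [-0.02, -0.0, -7.26]
slide [0.0, -0.0, -30.0] ang [-0.02, -0.0, -7.26]
slide [0.0, -0.0, -30.0] ang [-0.02, -0.0, -7.26]

slide [-33.9, -18.2, 0.2] ang [0.0, 0.0, 0.0]
slide [-33.9, -18.2, 0.2] ang [0.0, 0.0, 0.0]
slide [-33.9, -18.2, 0.2] ang [0.0, 0.0, 0.0]
slide [-33.9, -18.2, 0.2] ang [0.0, 0.0, 0.0]
slide [-33.9, -18.2, 0.2] ang [0.0, 0.0, 0.0]
slide [-33.9, -18.2, 0.2] ang [0.0, 0.0, 0.0]
slide [-33.9, -18.2, 0.2] ang [0.0, 0.0, 0.0]
slide [-33.9, -18.2, 0.2] ang [0.0, 0.0, 0.0]
slide [-33.9, -18.2, 0.2] ang [0.0, 0.0, 0.0]
slide [-33.9, -18.2, 0.2] ang [0.0, 0.0, 0.0]
slide [-33.9, -18.2, 0.2] ang [0.0, 0.0, 0.0]
slide [-33.9, -18.2, 0.2] ang [0.0, 0.0, 0.0]
```

Request:
play_rows([
  {"slide": [0,0,-30],"angular": [0,0,-7.26],"claw": 1},
  {"slide": [0,0,-30],"angular": [0,0,-7.26],"claw": 1},
  {"slide": [0,0,-30],"angular": [0,0,-7.26],"claw": 1},
  {"slide": [-34,-18,0],"angular": [0,0,0],"claw": 1},
  {"slide": [-34,-18,0],"angular": [0,0,0],"claw": 1},
  {"slide": [-34,-18,0],"angular": [0,0,0],"claw": 1},
  {"slide": [-34,-18,0],"angular": [0,0,0],"claw": 1},
  {"slide": [-34,-18,0],"angular": [0,0,0],"claw": 1},
])

```text
time: 0.95
ee_pos: [0.3641, 0.4295, 0.3026]
tcp_rot: [-180.0, -0.0, -178.5]
wrist_force: [0.2, 0.4, 0.1]
opening: 0.0852
grasp_force: 0.0
```

Request:
play_rows([
  {"slide": [-34,-18,0],"angular": [0,0,0],"claw": 1},
  {"slide": [-34,-18,0],"angular": [0,0,0],"claw": 1},
  {"slide": [-34,-18,0],"angular": [0,0,0],"claw": 1},
  {"slide": [-34,-18,0],"angular": [0,0,0],"claw": 1},
  {"slide": [-34,-18,0],"angular": [0,0,0],"claw": 1},
  {"slide": [-34,-18,0],"angular": [0,0,0],"claw": 1},
  {"slide": [-34,-18,0],"angular": [0,0,0],"claw": 1},
  {"slide": [0,0,0],"angular": [0,0,0],"claw": 1},
])

```text
time: 1.75
ee_pos: [0.6077, 0.3082, 0.2993]
tcp_rot: [-179.9, -0.2, -178.7]
wrist_force: [-0.4, 0.3, -0.8]
opening: 0.0857
grasp_force: 0.0
```

Run:
```python
from h import *
import pickle
o=bot.get_obs();print(o["ee_pos"],o["tcp_rot"],o["q"].round(1))
i,im=snap("wrist","w1");pickle.dump(i,open("w1.pkl","wb"))
for p in [(.686,.341,.068),(.686,.275,.068),(.521,.273,.068),(.521,.339,.068)]: print(proj(i,p).round())
```

```text
[0.60772163 0.30819936 0.29927239] [-1.79863644e+02 -1.79248333e-01 -1.78713241e+02] [ 26.9  30.7  52.5 112.   -0.   25.6]
[349. 271.]
[288. 270.]
[286. 110.]
[354. 112.]
```

View pics/w1.png

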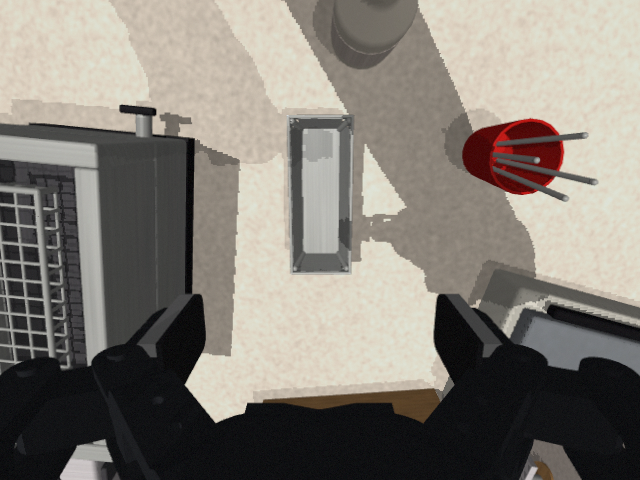

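The wrist view shows the stack's top rim with corners at about (289,116), (354,116), (352,273), (291,273), and the cleaner at left, clear of the fingers.

Run:
```python
from h import *
import pickle
i=pickle.load(open("w1.pkl","rb")); im=cv2.imread("pics/w1.png")
P=[onz(i,*p,.068) for p in [(289,116),(354,116),(352,273),(291,273)]]
for p in P: print(p.round(4))
c=np.mean(P,0); a=(P[2]+P[3]-P[0]-P[1]); print(c,np.degrees(np.arctan2(a[1],a[0])))
g=cv2.cvtColor(im,cv2.COLOR_BGR2GRAY)
for v in (150,195,240): print(v,g[v,280:300].tolist(),g[v,342:362].tolist())
for u in (305,335): print(u,g[108:124,u].tolist(),g[264:282,u].tolist())
```

```text
[0.5264 0.2758 0.068 ]
[0.525  0.3393 0.068 ]
[0.6878 0.3445 0.068 ]
[0.6893 0.2783 0.068 ]
[0.60711626 0.30944938 0.068     ] 1.350691805017744
150 [183, 183, 185, 189, 190, 187, 178, 154, 157, 137, 105, 84, 69, 65, 66, 64, 66, 68, 68, 65] [102, 101, 101, 101, 99, 99, 102, 104, 139, 179, 163, 135, 140, 139, 139, 137, 136, 137, 136, 137]
195 [215, 213, 211, 205, 187, 188, 186, 173, 156, 174, 164, 124, 94, 77, 75, 76, 74, 76, 76, 76] [102, 102, 100, 101, 99, 100, 114, 143, 170, 171, 142, 136, 136, 133, 133, 136, 136, 138, 138, 169]
240 [216, 217, 217, 216, 207, 191, 194, 196, 193, 189, 181, 160, 110, 95, 79, 78, 78, 77, 77, 77] [69, 70, 72, 70, 68, 68, 76, 91, 107, 121, 135, 136, 134, 133, 134, 135, 138, 138, 139, 144]
305 [189, 187, 188, 188, 188, 190, 157, 169, 177, 155, 153, 79, 79, 79, 79, 79] [96, 95, 93, 93, 95, 94, 97, 114, 136, 187, 177, 210, 208, 205, 208, 212, 215, 217]
335 [198, 195, 193, 193, 191, 192, 163, 174, 178, 134, 153, 84, 82, 77, 80, 79] [99, 97, 95, 97, 98, 98, 106, 131, 152, 188, 191, 216, 216, 215, 214, 210, 204, 200]
```

Run:
```python
from h import *
import pickle
i=pickle.load(open("w1.pkl","rb"));p=np.array([.60772,.3082,.29927]);R=Ro.from_euler("xyz",[-179.8636,-.1792,-178.7132],degrees=True)
print(bot.tcp_to_tips)
for z in (6,12,19):
  for y in (-42.8,42.8):
    print(z,y,[proj(i,p+R.apply([x/1000,y/1000,z/1000])).round().tolist() for x in (-11,11)])
c=cv2.imread("pics/w1.png")[270:400,130:510]; cv2.imwrite("pics/crop3.png",cv2.resize(cv2.convertScaleAbs(c,alpha=2.2,beta=20),None,fx=2,fy=2))
```

```text
0.019
6 -42.8 [[230.0, 301.0], [227.0, 256.0]]
6 42.8 [[411.0, 301.0], [414.0, 256.0]]
12 -42.8 [[232.0, 295.0], [230.0, 252.0]]
12 42.8 [[408.0, 295.0], [411.0, 252.0]]
19 -42.8 [[235.0, 290.0], [233.0, 248.0]]
19 42.8 [[405.0, 290.0], [407.0, 248.0]]
```

View pics/crop3.png

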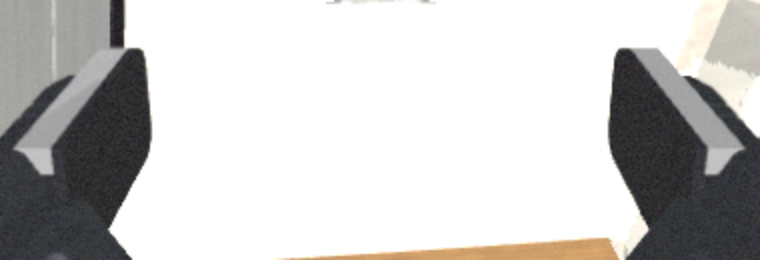

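Run:
```python
from h import *
import pickle
i=pickle.load(open("w1.pkl","rb"));p=np.array([.60772,.3082,.29927]);R=Ro.from_euler("xyz",[-179.8636,-.1792,-178.7132],degrees=True)
for (u,v) in [(202.5,295),(437,295),(190,294),(205,340),(435,340),(147,345)]:
  c,d=ray(i,u,v);c=R.inv().apply(c-p)*1000;d=R.inv().apply(d)
  for x in (11,-11):
    print((u,v),x,(c+d*(x-c[0])/d[0]).round(1))
  print("   y=43:",(c+d*(np.sign(d[1])*43-c[1])/d[1]).round(1)); 
print(c)
```

```text
(202.5, 295) 11 [ 11.  -41.1 -37.4]
(202.5, 295) -11 [-11.  -57.6  12.4]
   y=43: [  8.5 -43.  -31.7]
(437, 295) 11 [ 11.   40.7 -37.4]
(437, 295) -11 [-11.   57.2  12.4]
   y=43: [  7.9  43.  -30.4]
(190, 294) 11 [ 11.  -45.8 -36.5]
(190, 294) -11 [-11.  -64.1  13.6]
   y=43: [ 14.4 -43.  -44.2]
(205, 340) 11 [ 11.  -31.6 -67.5]
(205, 340) -11 [-11.  -44.2 -29.8]
   y=43: [ -8.9 -43.  -33.4]
(435, 340) 11 [ 11.   31.2 -67.5]
(435, 340) -11 [-11.   43.9 -29.8]
   y=43: [ -9.4  43.  -32.6]
(147, 345) 11 [ 11.  -46.4 -70.2]
(147, 345) -11 [-11.  -65.  -33.6]
   y=43: [ 15.1 -43.  -76.9]
[  65.68598668   -0.33424482 -161.18289049]
```

Run:
```python
from h import *
o=bot.get_obs();p=o["ee_pos"];R=Ro.from_euler("xyz",o["tcp_rot"],degrees=True)
i,im=snap("side","s2")
for z in (-55,-35,6,19): print(z,[proj(i,p+R.apply([x/1000,y/1000,z/1000])).round().tolist() for x,y in ((-11,43),(11,43),(-11,-43),(11,-43))])
u,v=proj(i,p).astype(int); g=im.max(2)
for r in range(v-50,v+30,2): print(r,"".join("#" if x<60 else "+" if x<100 else "." for x in g[r,u-50:u+50]))
print(u)
```

```text
-55 [[199.0, 248.0], [209.0, 249.0], [218.0, 226.0], [227.0, 227.0]]
-35 [[201.0, 255.0], [210.0, 257.0], [219.0, 233.0], [228.0, 234.0]]
6 [[204.0, 269.0], [213.0, 271.0], [222.0, 247.0], [230.0, 248.0]]
19 [[205.0, 274.0], [214.0, 276.0], [223.0, 251.0], [231.0, 253.0]]
206 ......................+#########################################++++++........................++++..
208 ........................+#######################################++++++++++++.++++.+...........++++++
210 ..........................+######################################+++++++++++++++++++.++........+++++
212 ............................####################################+++++++++++++++++++++++++++.+....+++
214 ............................+################################++++++++++++++++++++++++++++++++++++...
216 ............................+################################+++++.+++++++++++++++++++++++++++++++++
218 ............................+################################+++...++..+++..++++++++++++++++++++++++
220 .........+++++++++++++......################################+..+++++.+++....++.+++++.+++
[... 2676 characters left out ...]
++++++++++++++++++++++++++++++++++++++++++++++++++++++++++++++++++
274 .............................+++++++++++++++++++++++++++++++++++++++++++++++++++++++++++++++++++++++
276 ..............................++++++++++++++++++++++++++++++++++++++++++++++++++++++++++++++++++++++
278 ..............................++++++++++++++++++++++++++++++++++++++++++++++++++++++++++++++++++++++
280 ...............................+++++++++++++++++++++++++++++++++++++++++++++++++++++++++++++++++++++
282 ..............................++++++++++++++++++++++++++++++++++++++++++++++++++++++++++++++++++++++
284 .............................+####++++++++++++++++++++++++++++++++++++++++++++++++++++++++++++++++++
217
```

The reported TCP disagrees with the fingertips as both cameras see them, about 30 mm behind the TCP. I'll half close the gripper and measure again.

Request:
play_rows([
  {"slide": [0,0,0],"angular": [0,0,0],"claw": 0.56},
  {"slide": [0,0,0],"angular": [0,0,0],"claw": 0.56},
  {"slide": [0,0,0],"angular": [0,0,0],"claw": 0.56},
  {"slide": [0,0,0],"angular": [0,0,0],"claw": 0.56},
  {"slide": [0,0,0],"angular": [0,0,0],"claw": 0.56},
])

```text
time: 2.35
ee_pos: [0.6037, 0.311, 0.3032]
tcp_rot: [180.0, 0.0, -178.5]
wrist_force: [-0.2, 0.3, -0.5]
opening: 0.0666
grasp_force: 0.0
```

Run:
```python
from h import *
o=bot.get_obs();p=o["ee_pos"];R=Ro.from_euler("xyz",o["tcp_rot"],degrees=True);h=o["opening"]/2;print(p,o["opening"])
i,im=snap("wrist","w2"); g=im.max(2)
for z in (-55,-30,6,19): print(z,[proj(i,p+R.apply([x/1000,s*h,z/1000])).round().tolist() for s in (-1,1) for x in (-11,11)])
for r in range(240,420,5): print(r,"".join("#" if x<50 else "+" if x<110 else "." for x in g[r,140:500:4]))
```

```text
[0.60372736 0.31102551 0.30322313] 0.06655731700326854
-55 [[217.0, 381.0], [211.0, 319.0], [425.0, 381.0], [430.0, 319.0]]
-30 [[233.0, 340.0], [230.0, 287.0], [407.0, 340.0], [411.0, 287.0]]
6 [[250.0, 301.0], [247.0, 256.0], [391.0, 301.0], [393.0, 256.0]]
19 [[254.0, 290.0], [252.0, 248.0], [386.0, 290.0], [388.0, 248.0]]
240 +++++++++++##.........................++.........+++......................................
245 +++++++++++##.........................++.........+.+......................................
250 +++++++++++##.........................++.........+........................................
255 +++++++++++##.........................+++++++++++.........................................
260 +++++++++++##.........................+++++++++++.+.......................................
265 +++++++++++##.........................++++++++++++........................................
270 +++++++++++##..........................++++++++++++......................................+
275 +++++++++++##..........................................................................+++
280 ++++++++
[... 1947 characters left out ...]
................###################
385 ####################...................................................###################
390 ####################..............................................++++####################
395 #####################.........................++++++++++++++++++++++++####################
400 #####################.........+++++++++++++++++++++++++++++++++++++++#####################
405 ######################.....#############+++++++++++############++++++#####################
410 #######################....#####################################++++######################
415 #######################.+#########################################+#######################
```

Request:
play_rows([
  {"slide": [-1,0,25],"angular": [0,0,0],"claw": 1},
  {"slide": [-1,-1,40],"angular": [0,0,0],"claw": 1},
  {"slide": [0,0,40],"angular": [0,0,0],"claw": 1},
  {"slide": [0,0,40],"angular": [0,0,0],"claw": 1},
  {"slide": [0,0,40],"angular": [0,0,0],"claw": 1},
  {"slide": [0,0,25],"angular": [0,0,0],"claw": 1},
  {"slide": [0,0,10],"angular": [0,0,0],"claw": 1},
  {"slide": [0,0,0],"angular": [0,0,0],"claw": 1},
])

```text
time: 3.2
ee_pos: [0.6055, 0.3095, 0.0817]
tcp_rot: [-179.9, -0.1, -178.5]
wrist_force: [0.2, 0.2, 1.1]
opening: 0.0855
grasp_force: 0.0
```

Run:
```python
from h import *
o=bot.get_obs();p=o["ee_pos"];R=Ro.from_euler("xyz",o["tcp_rot"],degrees=True);h=o["opening"]/2;print(p,o["tcp_rot"],o["opening"],o["wrist_force"])
i,im=snap("side","s3"); j,jm=snap("wrist","w3")
u,v=proj(i,p).astype(int); print(u,v)
a=cv2.resize(im[v-45:v+45,u-60:u+60],None,fx=5,fy=5,interpolation=cv2.INTER_CUBIC)
cv2.imwrite("pics/crop4.png",cv2.convertScaleAbs(a,alpha=1.4,beta=20))
for z in (-30,0,6,19): print(z,proj(i,p+R.apply([0,h,z/1000])).round(),proj(j,p+R.apply([.011,h,z/1000])).round())
```

```text
[0.60552475 0.30951602 0.08173176] [-1.79946690e+02 -1.06765783e-01 -1.78490850e+02] 0.08549396299577756 [0.22638191 0.187714   1.11476087]
229 324
-30 [220. 328.] [435. 283.]
0 [222. 337.] [415. 258.]
6 [222. 338.] [412. 254.]
19 [223. 342.] [406. 245.]
```

View pics/crop4.png

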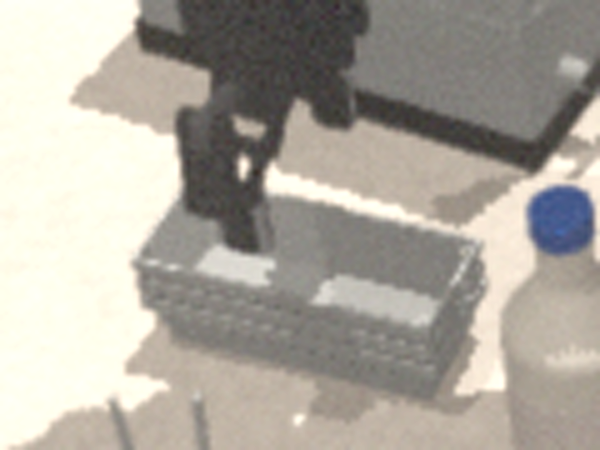

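The fingertip at side pixel (218,329) is clearly above the rim, which confirms tips at about tool z = -30 mm. The reported TCP therefore has to go about 50 mm lower. I'll descend in steps and probe by closing.

Request:
play_rows([
  {"slide": [0,0,20],"angular": [0,0,0],"claw": 1},
  {"slide": [0,0,20],"angular": [0,0,0],"claw": 1},
  {"slide": [0,0,0],"angular": [0,0,0],"claw": 1},
  {"slide": [0,0,0],"angular": [0,0,0],"claw": 0.42},
  {"slide": [0,0,0],"angular": [0,0,0],"claw": 0.42},
  {"slide": [0,0,0],"angular": [0,0,0],"claw": 0.42},
  {"slide": [0,0,0],"angular": [0,0,0],"claw": 0.42},
  {"slide": [0,0,0],"angular": [0,0,0],"claw": 0.42},
], squeeze=20)

```text
time: 4.1
ee_pos: [0.6068, 0.3101, 0.0442]
tcp_rot: [179.9, 0.1, -178.5]
wrist_force: [-0.8, -0.2, 5.6]
opening: 0.0603
grasp_force: 3.2
```

Request:
play_rows([
  {"slide": [0,0,-3],"angular": [0,0,0],"claw": 1},
  {"slide": [0,0,0],"angular": [0,0,0],"claw": 1},
  {"slide": [0,0,0],"angular": [0,0,0],"claw": 1},
  {"slide": [0,0,0],"angular": [0,0,0],"claw": 1},
  {"slide": [0,0,0],"angular": [0,0,0],"claw": 1},
])

```text
time: 4.6
ee_pos: [0.606, 0.3097, 0.0455]
tcp_rot: [-180.0, -0.0, -178.5]
wrist_force: [0.0, 1.3, -0.1]
opening: 0.0858
grasp_force: 0.0
```

Run:
```python
from h import *
o=bot.get_obs();p=o["ee_pos"];print(p,o["tcp_rot"],o["opening"],o["wrist_force"])
i,im=snap("side","s4"); 
P=np.array([.606,.342,.068]);u,v=proj(i,P).astype(int); print(u,v)
a=cv2.resize(im[v-40:v+35,u-50:u+50],None,fx=6,fy=6,interpolation=cv2.INTER_CUBIC)
cv2.imwrite("pics/crop5.png",cv2.convertScaleAbs(a,alpha=1.5,beta=20))
j,jm=snap("wrist","w4"); g=jm.max(2)
for q in [(.688,.344,.068),(.525,.341,.068),(.525,.275,.068),(.688,.277,.068)]: print(proj(j,q).round())
for r in (40,60,80,90,100,120,150,190,230): print(r,"".join("#" if x<50 else "+" if x<110 else "." for x in g[r,180:460:3]))
```

```text
[0.60602457 0.30972809 0.04553657] [-1.79989754e+02 -2.02426384e-02 -1.78491195e+02] 0.08580761771149115 [ 0.02032971  1.27319913 -0.0896403 ]
224 337
[391. 473.]
[418.  89.]
[224.  83.]
[243. 470.]
40 ..............................................................................................
60 ..............................................................................................
80 ..............................................................................................
90 .........................................+++++++++++++++++++++++++++++++++++.+................
100 ................+....+++++++++++++++++++++++++++++++++++++++++++++++++++..++..................
120 ..................+++++++++++++++++++++++++++++++++++++++++++++++++++++++++...................
150 .................++++++++++++++..............................++++++++++++++.+.................
190 ..................+++++++++++++..............................+++++++++++++.+..................
230 ....................+++++++++++..............................+++.++++++++.+...................
```

View pics/crop5.png

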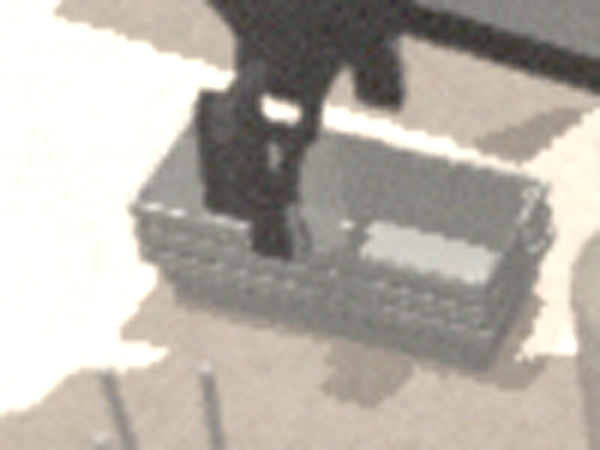

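Run:
```python
from h import *
i=bot.camera_info("side")
for y in (.3525,.36):
  for z in (.06,.068,.076,.084):
    print(y,z,[proj(i,(x,y,z)).round(1).tolist() for x in (.595,.617)])
```

```text
0.3525 0.06 [[226.6, 343.6], [218.7, 341.5]]
0.3525 0.068 [[226.2, 341.3], [218.3, 339.2]]
0.3525 0.076 [[225.7, 339.1], [217.8, 337.0]]
0.3525 0.084 [[225.3, 336.8], [217.3, 334.7]]
0.36 0.06 [[225.1, 345.7], [217.3, 343.6]]
0.36 0.068 [[224.7, 343.5], [216.8, 341.4]]
0.36 0.076 [[224.2, 341.3], [216.3, 339.1]]
0.36 0.084 [[223.8, 339.0], [215.8, 336.9]]
```

Request:
play_rows([
  {"slide": [0,0,6],"angular": [0,0,0],"claw": 1},
  {"slide": [0,0,5],"angular": [0,0,0],"claw": 1},
  {"slide": [0,0,0],"angular": [0,0,0],"claw": 1},
  {"slide": [0,0,0],"angular": [0,0,0],"claw": 0.3},
  {"slide": [0,0,0],"angular": [0,0,0],"claw": 0.3},
  {"slide": [0,0,0],"angular": [0,0,0],"claw": 0.3},
  {"slide": [0,0,0],"angular": [0,0,0],"claw": 0.3},
  {"slide": [0,0,0],"angular": [0,0,0],"claw": 0.3},
], squeeze=30)

```text
time: 5.5
ee_pos: [0.6062, 0.3096, 0.0349]
tcp_rot: [-180.0, 0.0, -178.5]
wrist_force: [0.3, -2.5, 1.0]
opening: 0.0648
grasp_force: 38.8
```

Request:
play_rows([
  {"slide": [0,0,-2],"angular": [0,0,0],"claw": 0.3},
  {"slide": [0,0,-2],"angular": [0,0,0],"claw": 0.3},
  {"slide": [0,0,-3],"angular": [0,0,0],"claw": 0.3},
  {"slide": [0,0,-3],"angular": [0,0,0],"claw": 0.3},
  {"slide": [0,0,0],"angular": [0,0,0],"claw": 0.3},
  {"slide": [0,0,0],"angular": [0,0,0],"claw": 0.3},
])

```text
time: 6.1
ee_pos: [0.6062, 0.3099, 0.0449]
tcp_rot: [180.0, 0.0, -178.5]
wrist_force: [0.0, -0.1, -2.8]
opening: 0.0648
grasp_force: 38.5
```

Run:
```python
from h import *
o=bot.get_obs();p=o["ee_pos"];print(p,o["opening"],o["grasp_force"],o["wrist_force"])
i,im=snap("side","s5")
a=cv2.resize(im[290:370,175:290],None,fx=6,fy=6,interpolation=cv2.INTER_CUBIC)
cv2.imwrite("pics/crop6.png",cv2.convertScaleAbs(a,alpha=1.5,beta=20))
print([bot.get_obs()["wrist_force"].round(2).tolist() for _ in range(3)])
```

```text
[0.60616163 0.30990173 0.0448812 ] 0.06479738361099775 38.54527633229736 [ 0.04429614 -0.13648134 -2.825607  ]
[[0.82, 0.18, -2.18], [0.82, 0.18, -2.18], [0.82, 0.18, -2.18]]
```

View pics/crop6.png

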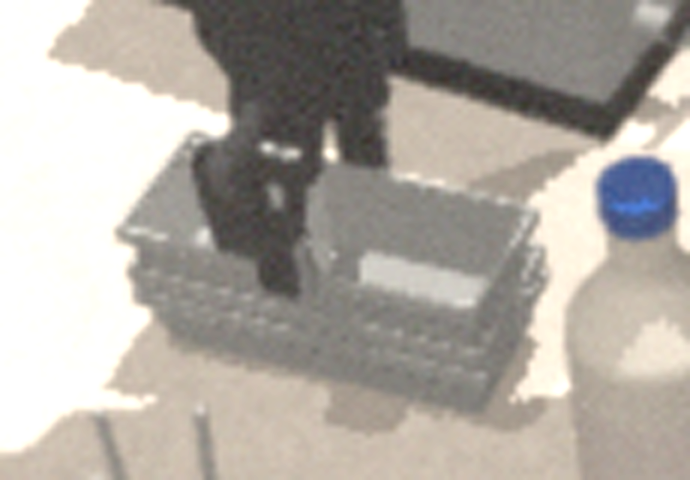

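The top dish lifted alone: its rim is now clearly separated from the two rims below (crop 6, left end at 235 against 265), and the wrist reads about 2.2–2.8 N. Next I carry it to above the basket.

Request:
play_rows([
  {"slide": [0,0,-20],"angular": [0,0,0],"claw": 0.3},
  {"slide": [0,0,-40],"angular": [0,0,0],"claw": 0.3},
  {"slide": [0,0,-40],"angular": [0,0,0],"claw": 0.3},
  {"slide": [0,0,-40],"angular": [0,0,1],"claw": 0.3},
  {"slide": [0,0,-40],"angular": [0,0,2],"claw": 0.3},
  {"slide": [0,0,-30],"angular": [0,0,1.9],"claw": 0.3},
  {"slide": [0,0,-15],"angular": [0,0,0],"claw": 0.3},
  {"slide": [-5,-15,0],"angular": [0,0,0],"claw": 0.3},
])

```text
time: 6.95
ee_pos: [0.6105, 0.2959, 0.2722]
tcp_rot: [179.9, 0.2, 176.7]
wrist_force: [0.9, 0.6, -2.6]
opening: 0.065
grasp_force: 38.6
```

Request:
play_rows([
  {"slide": [-11,-33,0],"angular": [0,0,0],"claw": 0.3},
  {"slide": [-11,-33,0],"angular": [0,0,0],"claw": 0.3},
  {"slide": [-11,-33,0],"angular": [0,0,0],"claw": 0.3},
  {"slide": [-11,-33,0],"angular": [0,0,0],"claw": 0.3},
  {"slide": [-11,-33,0],"angular": [0,0,0],"claw": 0.3},
  {"slide": [-11,-33,0],"angular": [0,0,0],"claw": 0.3},
  {"slide": [-10,-25,0],"angular": [0,0,0],"claw": 0.3},
  {"slide": [-2,-7,0],"angular": [0,0,0],"claw": 0.3},
])

```text
time: 7.75
ee_pos: [0.6748, 0.0566, 0.2682]
tcp_rot: [-179.9, -0.1, 176.4]
wrist_force: [-0.4, 0.3, -2.5]
opening: 0.0652
grasp_force: 38.5
```

Run:
```python
from h import *
o=bot.get_obs();p=o["ee_pos"];print(p,o["tcp_rot"],o["q"].round(1),o["opening"],o["grasp_force"],o["wrist_force"])
j,jm=snap("wrist","w5");bot.camera  # one view
R=Ro.from_euler("xyz",o["tcp_rot"],degrees=True)
# expected basket rim corners from estimate
Rb=Ro.from_euler("z",-3.6,degrees=True)
for x,y in [(-.1,.058),(-.1,-.058),(.1,.058),(.1,-.058)]: print(proj(j,np.array([.674,.0605,.219])+Rb.apply([x,y,0])).round())
cv2.imwrite("pics/crop7.png",cv2.convertScaleAbs(jm,alpha=1.2,beta=15))
```

```text
[0.67483717 0.05662419 0.26823167] [-1.79945194e+02 -9.81140711e-02  1.76428161e+02] [  4.8  27.   43.5 106.6  -0.    8.4] 0.06520790941291026 38.54290570830926 [-0.38197585  0.32312966 -2.50403786]
[442.  61.]
[213.  61.]
[416. 398.]
[236. 398.]
```

View pics/crop7.png

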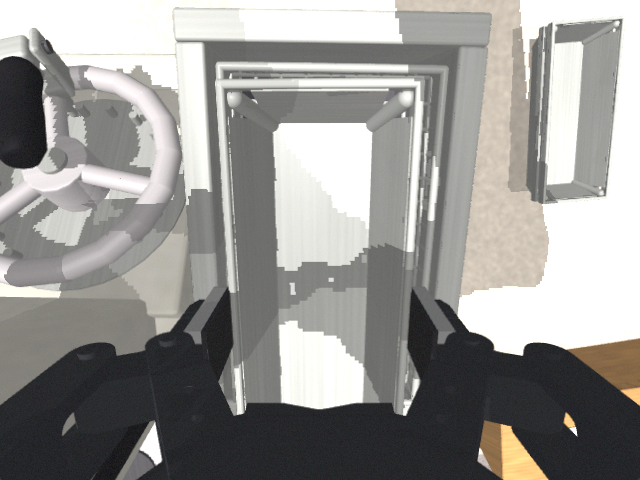

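Wrist view: the dish hangs over the basket, parallel to it. The basket's near rim is at (217–448, 66) and the dish's near rim at (217–422, 84). It needs about 6 mm to the left, then the descent.

Request:
play_rows([
  {"slide": [-1,3,0],"angular": [0,0,0],"claw": 0.3},
  {"slide": [0,3,0],"angular": [0,0,0],"claw": 0.3},
  {"slide": [0,0,15],"angular": [0,0,0],"claw": 0.3},
  {"slide": [0,0,15],"angular": [0,0,0],"claw": 0.3},
  {"slide": [0,0,12],"angular": [0,0,0],"claw": 0.3},
  {"slide": [0,0,8],"angular": [0,0,0],"claw": 0.3},
  {"slide": [0,0,0],"angular": [0,0,0],"claw": 0.3},
])

```text
time: 8.5
ee_pos: [0.6752, 0.0674, 0.2187]
tcp_rot: [-180.0, -0.1, 176.7]
wrist_force: [-0.3, -0.3, -2.8]
opening: 0.0649
grasp_force: 38.5
```

Request:
play_rows([
  {"slide": [0,0,2],"angular": [0,0,0],"claw": 0.3},
  {"slide": [0,0,2],"angular": [0,0,0],"claw": 0.3},
  {"slide": [0,0,0],"angular": [0,0,0],"claw": 0.3},
])

```text
time: 8.8
ee_pos: [0.676, 0.0664, 0.216]
tcp_rot: [180.0, 0.0, 176.6]
wrist_force: [-0.5, 0.0, -2.2]
opening: 0.0649
grasp_force: 38.5
```

Request:
play_rows([
  {"slide": [0,-3,2],"angular": [0,0,0],"claw": 0.3},
  {"slide": [0,0,2],"angular": [0,0,0],"claw": 0.3},
  {"slide": [0,0,2],"angular": [0,0,0],"claw": 0.3},
  {"slide": [0,0,0],"angular": [0,0,0],"claw": 0.3},
])

```text
time: 9.2
ee_pos: [0.6755, 0.0632, 0.2094]
tcp_rot: [-180.0, -0.0, 176.6]
wrist_force: [0.2, -0.6, -2.5]
opening: 0.0645
grasp_force: 38.5
```

Request:
play_rows([
  {"slide": [0,0,2],"angular": [0,0,0],"claw": 0.3},
  {"slide": [0,0,0],"angular": [0,0,0],"claw": 0.3},
])

```text
time: 9.4
ee_pos: [0.6757, 0.0632, 0.2076]
tcp_rot: [-180.0, -0.0, 176.6]
wrist_force: [-0.3, 0.3, -2.4]
opening: 0.0646
grasp_force: 38.5
```

Request:
play_rows([
  {"slide": [0,0,2],"angular": [0,0,0],"claw": 0.3},
  {"slide": [0,0,0],"angular": [0,0,0],"claw": 0.3},
])

```text
time: 9.6
ee_pos: [0.6757, 0.0633, 0.2071]
tcp_rot: [180.0, 0.1, 176.6]
wrist_force: [-1.5, -0.9, 5.0]
opening: 0.0652
grasp_force: 39.3
```

Request:
play_rows([
  {"slide": [0,0,1.5],"angular": [0,0,0],"claw": 0.3},
  {"slide": [0,0,0],"angular": [0,0,0],"claw": 0.3},
])

```text
time: 9.8
ee_pos: [0.6758, 0.0633, 0.2071]
tcp_rot: [180.0, 0.2, 176.6]
wrist_force: [-3.0, 0.4, 12.4]
opening: 0.0651
grasp_force: 40.1
```

Request:
play_rows([
  {"slide": [0,0,-2],"angular": [0,0,0],"claw": 0.3},
  {"slide": [0,0,0],"angular": [0,0,0],"claw": 0.6},
  {"slide": [0,0,0],"angular": [0,0,0],"claw": 0.8},
  {"slide": [0,0,0],"angular": [0,0,0],"claw": 1},
  {"slide": [0,0,0],"angular": [0,0,0],"claw": 1},
  {"slide": [0,0,0],"angular": [0,0,0],"claw": 1},
  {"slide": [0,0,0],"angular": [0,0,0],"claw": 1},
])

```text
time: 10.5
ee_pos: [0.6756, 0.0632, 0.2062]
tcp_rot: [-180.0, -0.0, 176.6]
wrist_force: [-0.3, 0.4, -0.4]
opening: 0.0856
grasp_force: 0.0
```

Request:
play_rows([
  {"slide": [0,0,-5],"angular": [0,0,0],"claw": 1},
  {"slide": [0,0,-15],"angular": [0,0,0],"claw": 1},
  {"slide": [0,0,-30],"angular": [0,0,0],"claw": 1},
  {"slide": [0,0,-30],"angular": [0,0,0],"claw": 1},
  {"slide": [0,0,-20],"angular": [0,0,0],"claw": 1},
  {"slide": [0,0,0],"angular": [0,0,0],"claw": 1},
])

```text
time: 11.1
ee_pos: [0.6761, 0.0633, 0.3098]
tcp_rot: [180.0, 0.3, 176.6]
wrist_force: [0.1, -0.5, 0.1]
opening: 0.0851
grasp_force: 0.0
```

Run:
```python
from h import *
import pickle
d=pickle.load(open("cam0.pkl","rb"));T,S=d["top"],d["side"]
for p in [(338,210),(548,218),(555,10),(350,5)]: print("tower",onz(T,245+p[0]/4,105+p[1]/4,.472).round(3))
t=cv2.imread("pics/top0.png");s=cv2.imread("pics/side0.png")
def blob(im,x0,y0,x1,y1,th):
    g=cv2.GaussianBlur(im,(3,3),0).max(2)[y0:y1,x0:x1]; n,l,st,c=cv2.connectedComponentsWithStats((g<th).astype(np.uint8))
    for k in range(1,n):
        if st[k,4]>25:
            ys,xs=np.nonzero(l==k); (cx,cy),(w,h),a=cv2.minAreaRect(np.c_[xs,ys].astype(np.float32)); b=cv2.boxPoints(((cx,cy),(w,h),a))+[x0,y0]
            print(st[k,:5],(c[k]+[x0,y0]).round(1),"box",b.round(1).tolist())
print("top");blob(t,325,175,375,235,50)
print("side");blob(s,260,170,330,230,50)
```

```text
tower [ 0.623 -0.053  0.472]
tower [ 0.619 -0.169  0.472]
tower [ 0.744 -0.176  0.472]
tower [ 0.745 -0.06   0.472]
top
[ 17  18  12  24 176] [347.  204.6] box [[340.2, 193.9], [347.8, 192.1], [353.5, 214.9], [345.9, 216.8]]
side
[ 28  25  20  13 113] [297.7 200.8] box [[287.0, 197.6], [290.0, 192.6], [308.1, 203.5], [305.1, 208.5]]
```

Request:
play_rows([
  {"slide": [30,0,-5],"angular": [0,0,0],"claw": 0.5},
  {"slide": [35,0,-5],"angular": [0,0,0],"claw": 0.5},
  {"slide": [30,-20,-5],"angular": [0,0,0],"claw": 0.5},
  {"slide": [10,-30,-5],"angular": [0,0,0],"claw": 0.5},
  {"slide": [0,-30,0],"angular": [0,0,0],"claw": 0.5},
  {"slide": [0,-30,0],"angular": [0,0,0],"claw": 0.5},
  {"slide": [0,-15,0],"angular": [0,0,0],"claw": 0.5},
  {"slide": [0,0,0],"angular": [0,0,0],"claw": 0.5},
])

```text
time: 11.9
ee_pos: [0.5632, -0.0568, 0.3257]
tcp_rot: [-180.0, -0.0, 176.5]
wrist_force: [-0.2, -0.8, 0.5]
opening: 0.0638
grasp_force: 0.0
```

```bash
cat >> h.py <<'E'
def blobs(im,x0,y0,x1,y1,th,amin=25):
    g=cv2.GaussianBlur(im,(3,3),0).max(2)[y0:y1,x0:x1]; n,l,st,c=cv2.connectedComponentsWithStats((g<th).astype(np.uint8)); out=[]
    for k in range(1,n):
        if st[k,4]>amin:
            ys,xs=np.nonzero(l==k); r=cv2.minAreaRect(np.c_[xs,ys].astype(np.float32)); b=cv2.boxPoints(r)+[x0,y0]
            e=b if np.linalg.norm(b[0]-b[1])<np.linalg.norm(b[1]-b[2]) else np.roll(b,1,0)
            out.append((st[k,4],np.array(r[0])+[x0,y0],(e[0]+e[1])/2,(e[2]+e[3])/2,sorted(r[1])))
    return out
E
python3 - <<'E'
from h import *
import pickle
d=pickle.load(open("cam0.pkl","rb"));T,S=d["top"],d["side"]
o=bot.get_obs();print(o["ee_pos"])
j,jm=snap("wrist","w6");i,im=snap("side","s6");pickle.dump((j,i),open("w6.pkl","wb"))
for b in blobs(jm,0,0,640,300,60,150):print("wrist",b)
for b in blobs(im,260,170,330,230,55):print("side",b)
print("rough c",tri([(T,347,205.3),(S,297.6,200.5)]))
E
```

```text
[ 0.56322595 -0.05679189  0.32565856]
wrist (np.int32(220), array([482., 147.]), array([466., 147.]), array([498., 147.]), [6.0, 32.0])
wrist (np.int32(446), array([402.2727356 , 168.11186218]), array([343.57952881, 188.01651001]), array([460.96594238, 148.20721436]), [40.72200393676758, 123.9530029296875])
wrist (np.int32(3367), array([449.5, 254. ]), array([389., 254.]), array([510., 254.]), [89.99998474121094, 120.99998474121094])
wrist (np.int32(2465), array([252.26922607, 253.34616089]), array([243.73077393, 210.65386963]), array([260.80767822, 296.03845215]), [31.37858009338379, 87.07554626464844])
wrist (np.int32(178), array([435., 256.]), array([428., 256.]), array([442., 256.]), [12.0, 14.0])
wrist (np.int32(178), array([452.6645813 , 256.01828003]), array([445.9694519 , 255.27439117]), array([459.35971069, 256.76216125]), [13.362215995788574, 13.472648620605469])
wrist (np.int32(182), array([470.5, 256.5]), array([464. , 256.5]), array([477. , 256.5]), [13.0, 13.0])
wrist (np.int32(170), array([ 62.42307281, 276.61538696]), array([ 41.99999619, 263.        ]), array([ 82.84614944, 290.23077393]), [3.882901668548584, 49.09096908569336])
wrist (np.int32(174), array([433.5, 273. ]), array([427., 273.]), array([440., 273.]), [12.0, 13.0])
side (np.int32(128), array([297.69230652, 200.96153641]), array([288.69230652, 194.96153641]), array([306.69230652, 206.96153641]), [6.37905216217041, 21.63330841064453])
rough c (array([ 0.58494837, -0.1103317 ,  0.19923922]), [array([-0.2, -0.7]), array([0.6, 0.1])])
```

Run:
```python
from h import *
import pickle
j,i=pickle.load(open("w6.pkl","rb")); im=cv2.imread("pics/w6.png"); print(proj(j,[.585,-.11,.199]))
g=cv2.GaussianBlur(im,(3,3),0).max(2)
for r in range(100,320,5): print(r,"".join("#" if x<45 else "+" if x<110 else "-" if x<170 else "." for x in g[r,80:400:3]))
```

```text
[253.90786851 252.19319377]
100 ...........................................................................................................
105 ...........................................................................................................
110 ...........................................................................................................
115 ...........................................................................................................
120 ...........................................................................................................
125 ...........................................................................................................
130 ...........................................................................................................
135 ...........................................................................................................
140 ...........................................................................................................
145 ............................................................
[... 3155 characters left out ...]
++++++-.....-++++-.....-+###
290 ++--.............................--+--+++++++++++###-..+########+.........----+++++++-.....-++++-......+###
295 +-...............................--+--++++++++++####+-..+#####+-...-.............---+-.....-++++-......+###
300 -................................--++-++##+++++#####+.............---......................+++++-......####
305 .................................---++###+++++######+..---.....---+-----------.............+++++......-####
310 ..................................--####+++++#######+-------------+-------+++++++++--.....-+++++..----+####
315 ..................................-####+++++#########-------------+------++++++++++-.....--+++++.-----+####
```

Run:
```python
from h import *
import pickle
d=pickle.load(open("cam0.pkl","rb"));T=d["top"]
j,i=pickle.load(open("w6.pkl","rb"))
print(tri([(T,346.9,204.6),(i,297.7,201),(j,252.3,253.3)]),tri([(i,297.7,201),(j,252.3,253.3)]))
c=tri([(T,346.9,204.6),(i,297.7,201),(j,252.3,253.3)])[0]
a=Ro.from_euler("z",-3.6,degrees=True).apply([-np.sin(np.radians(35)),0,np.cos(np.radians(35))]);print("a",a)
e=[]
for u,v in [(243.7,211),(260.8,297)]:
    q,D=ray(j,u,v); e.append(q+D*((c-q)@a)/(D@a)); print(e[-1].round(4))
u=e[0]-e[1];print("len",np.linalg.norm(u));u/=np.linalg.norm(u);y0=np.cross(a,[0,0,1]);y0/=np.linalg.norm(y0);xd=np.cross(y0,a)
print("angle of pivot from downhill(deg)",np.degrees(np.arctan2(u@y0,u@(-xd))))
hub=c-.034*a-.016*u;print("hub",hub.round(4),"pivot",(hub+.034*a+.062*u).round(4),"u",u.round(3))
# rim check: project circle r=.072 mid
w=np.cross(a,u)
for k in range(0,360,45):
    X=hub+.08*(np.cos(np.radians(k))*u+np.sin(np.radians(k))*w); print(k,X.round(3),proj(j,X).round(),proj(T,X).round())
```

```text
(array([ 0.58630239, -0.11109916,  0.19714418]), [array([ 0.1, -0.3]), array([0.2, 0. ]), array([ 0.8, -0.2])]) (array([ 0.58694338, -0.11177957,  0.19654105]), [array([0.1, 0. ]), array([0.1, 0.4])])
a [-0.57244461  0.03601516  0.81915204]
[ 0.556  -0.1191  0.1763]
[ 0.6153 -0.105   0.2172]
len 0.07338982305249671
angle of pivot from downhill(deg) -14.057105733171317
hub [ 0.6187 -0.1092  0.1782] pivot [ 0.5491 -0.12    0.1715] u [-0.808 -0.193 -0.556]
0 [ 0.554 -0.125  0.134] [246. 200.] [350. 221.]
45 [ 0.581 -0.176  0.155] [189. 237.] [369. 210.]
90 [ 0.63  -0.188  0.189] [170. 305.] [375. 190.]
135 [ 0.672 -0.154  0.218] [207. 366.] [363. 171.]
180 [ 0.683 -0.094  0.223] [283. 378.] [341. 167.]
225 [ 0.657 -0.043  0.202] [344. 331.] [321. 178.]
270 [ 0.608 -0.031  0.167] [353. 261.] [317. 199.]
315 [ 0.565 -0.065  0.139] [311. 209.] [329. 217.]
```

Request:
play_rows([
  {"slide": [0,0,0],"angular": [0,0,0],"claw": -0.44},
  {"slide": [0,0,0],"angular": [0,0,0],"claw": -0.44},
  {"slide": [0,0,0],"angular": [0,0,0],"claw": -0.44},
  {"slide": [0,0,0],"angular": [0,0,0],"claw": -0.44},
  {"slide": [0,0,0],"angular": [0,0,0],"claw": -0.44},
  {"slide": [0,0,0],"angular": [0,0,0],"claw": -0.44},
])

```text
time: 12.6
ee_pos: [0.5635, -0.0552, 0.3263]
tcp_rot: [-180.0, -0.0, 176.6]
wrist_force: [0.3, 0.3, 0.0]
opening: 0.024
grasp_force: 0.0
```

Run:
```python
from h import *
o=bot.get_obs();p=o["ee_pos"];R=Ro.from_euler("xyz",o["tcp_rot"],degrees=True);h=o["opening"]/2;print(p,o["opening"])
i,im=snap("wrist","w7"); g=im.max(2)
for z in (-30,-20,-10,0,10,19): print(z,[proj(i,p+R.apply([x/1000,s*h,z/1000])).round().tolist() for s in (-1,1) for x in (-11,11)])
for r in range(230,380,5): print(r,"".join("#" if x<50 else "+" if x<110 else "." for x in g[r,220:420:2]))
```

```text
[ 0.56348427 -0.05520411  0.32626162] 0.023950329137578014
-30 [[289.0, 340.0], [288.0, 287.0], [352.0, 340.0], [353.0, 287.0]]
-20 [[291.0, 328.0], [290.0, 277.0], [350.0, 327.0], [351.0, 277.0]]
-10 [[292.0, 316.0], [291.0, 268.0], [348.0, 316.0], [349.0, 268.0]]
0 [[294.0, 306.0], [293.0, 260.0], [346.0, 306.0], [347.0, 260.0]]
10 [[295.0, 297.0], [294.0, 254.0], [345.0, 297.0], [346.0, 254.0]]
19 [[296.0, 290.0], [296.0, 248.0], [344.0, 290.0], [345.0, 248.0]]
230 ++++.+##############+++++++.+++..................................++++++++++..........+#######++++...
235 ++....+#############++++++++.....................................++++++++++..........########+++....
240 ++.....##############++++++......................................++++++++++..........########+.+.+##
245 +......+##############+++++......................................++++++++++..........########+++.++#
250 ........###############+++++++...................................++++++++++.........+########++..+##
255 ........###############+++++++...................................++++++++++.........+########.+..###
2
[... 1818 characters left out ...]
####+.++++.+++.....................+##################################
350 ##################################+++++++........................+##################################
355 #################################+++.............................++#################################
360 #################################................................++#################################
365 ################################+.................................++################################
370 ################################+.................................++################################
375 ############################+###..................................++################################
```

```bash
cat >> h.py <<'E'
A=np.array([-0.57244461,0.03601516,0.81915204]); U=np.array([-.808,-.193,-.556]); U-=A*(U@A); U/=np.linalg.norm(U); W=np.cross(A,U)
HUB=np.array([.6187,-.1092,.1782]); C=np.array([.5863,-.1111,.1971])
def RT(): # tool z=-A, tool y=+-W nearest +y world
    y=W*np.sign(W[1]); z=-A; return Ro.from_matrix(np.c_[np.cross(y,z),y,z])
E
python3 - <<'E'
from h import *
R=RT();print(R.as_euler("xyz",degrees=True),R.as_matrix().round(3).tolist(),"W",W)
g=C-.019*U; t=g-.037*A; pre=t+.07*A; print(t,pre)
o=bot.get_obs();p0=o["ee_pos"];R0=Ro.from_euler("xyz",o["tcp_rot"],degrees=True)
plan(pre+[0,0,.05],R,7); print()
E
```

```text
[-170.32621539   33.8016931  -166.56439367] [[-0.808, -0.138, 0.572], [-0.193, 0.981, -0.036], [-0.556, -0.14, -0.819]] W [ 0.13812379 -0.98052232  0.1396345 ]
[ 0.62283674 -0.10876409  0.17736146] [ 0.58276562 -0.10624303  0.2347021 ]
slide [-3.2, -7.1, 5.9] ang [0.62, -4.97, -1.92]
slide [-2.4, -7.1, 6.3] ang [0.62, -4.97, -1.92]
slide [-1.6, -7.1, 6.5] ang [0.62, -4.97, -1.92]
slide [-0.8, -7.1, 6.7] ang [0.62, -4.97, -1.92]
slide [0.0, -7.0, 6.8] ang [0.62, -4.97, -1.92]
slide [0.8, -7.0, 6.8] ang [0.62, -4.97, -1.92]
slide [1.7, -6.8, 6.8] ang [0.62, -4.97, -1.92]
```

Request:
play_rows([
  {"slide": [-3.2,-7,6],"angular": [0.62,-4.97,-1.92],"claw": 0.1},
  {"slide": [-2.4,-7,6.3],"angular": [0.62,-4.97,-1.92],"claw": 0.1},
  {"slide": [-1.6,-7,6.5],"angular": [0.62,-4.97,-1.92],"claw": 0.1},
  {"slide": [-0.8,-7,6.7],"angular": [0.62,-4.97,-1.92],"claw": 0.1},
  {"slide": [0,-7,6.8],"angular": [0.62,-4.97,-1.92],"claw": 0.1},
  {"slide": [0.8,-7,6.8],"angular": [0.62,-4.97,-1.92],"claw": 0.1},
  {"slide": [1.7,-7,6.8],"angular": [0.62,-4.97,-1.92],"claw": 0.1},
  {"slide": [0,0,0],"angular": [0,0,0],"claw": 0.1},
])

```text
time: 13.45
ee_pos: [0.5802, -0.1064, 0.2811]
tcp_rot: [-170.4, 33.7, -166.7]
wrist_force: [0.2, -0.4, 0.0]
opening: 0.0471
grasp_force: 0.0
```

Run:
```python
from h import *
import pickle
bot.camera("side")
o=bot.get_obs();p=o["ee_pos"];R=Ro.from_euler("xyz",o["tcp_rot"],degrees=True);print(p,o["tcp_rot"],o["opening"],o["q"].round(1))
i,im=snap("wrist","w8"); pickle.dump(i,open("w8.pkl","wb"))
cam=-np.array(i["R"]).T@np.array(i["t"]); print("cam in tool",(R.inv().apply(cam-p)*1000).round(1))
print("grip exp",proj(i,C),proj(i,C-.034*U),proj(i,C+.034*U))
g=cv2.GaussianBlur(im,(3,3),0).max(2)
for r in range(90,400,8): print(r,"".join("#" if x<45 else "+" if x<110 else "-" if x<170 else "." for x in g[r,120:520:4]))
```

```text
[ 0.58116573 -0.10626479  0.28351415] [-170.43494948   33.68156155 -166.73175845] 0.04712144705655055 [-13.1 -24.1 -16.1  63.5   5.4 -21.8]
cam in tool [  65.7   -0.3 -161.2]
grip exp [330.80249322 168.42212289] [330.49899835 223.17196684] [331.11877741 109.55491522]
90 ...................................--.......-+.-+......-++-+#-----------------------++++++++++++++++
98 ................................--.........---.-+......-++-++------------------.....-+++++++++++++++
106 ...............................-.......--+-...-+--....--+++-+-------------------...--+++++++++++++++
114 .............................-.....---+..--.....+########++-------++-------------.--++++++++++++++++
122 ............................-.....-++--..--...--##########--------+--------------.-+++++++++++++++++
130 ................................--+++-..--....--##########----------.........------+-+++++++++++++++
138 ...............................-+++++-.---...---#########++--------...........----++++++++++++++++++
146 .............................--+++++-..--....---#########++-------....+........--++++++++++++++
[... 2560 characters left out ...]
####+---------------------------...-####+#################+++#########
354 ##################################---------------------------------###+#############################
362 #################################+---------------------------------+################################
370 #################################-----------------------------------################################
378 ################################+-----------------------------------+###############################
386 ###############################+-------------------------------------###############################
394 ##############+################+------------------------------....---###############################
```

Run:
```python
from h import *
R=RT();g=C-.019*U; t=g-.037*A; pre=t+.07*A
o=bot.get_obs();print(o["ee_pos"],o["tcp_rot"])
plan(pre,R,3)
```

```text
[ 0.58223672 -0.10614106  0.28536313] [-170.39552893   33.75539498 -166.69670099]
slide [9.2, 2.3, 13.9] ang [-0.0, -0.02, -0.03]
slide [9.3, 2.3, 13.9] ang [-0.0, -0.02, -0.03]
slide [9.3, 2.3, 13.9] ang [-0.0, -0.02, -0.03]
```

Request:
play_rows([
  {"slide": [9.3,2.3,14],"angular": [0,0,0],"claw": 0.1},
  {"slide": [9.3,2.3,14],"angular": [0,0,0],"claw": 0.1},
  {"slide": [9.3,2.3,14],"angular": [0,0,0],"claw": 0.1},
  {"slide": [0,0,0],"angular": [0,0,0],"claw": 0.1},
  {"slide": [0,0,15],"angular": [0,0,0],"claw": 0.1},
  {"slide": [0,0,15],"angular": [0,0,0],"claw": 0.1},
  {"slide": [0,0,0],"angular": [0,0,0],"claw": 0.1},
  {"slide": [0,0,0],"angular": [0,0,0],"claw": 0.1},
])

```text
time: 14.35
ee_pos: [0.601, -0.107, 0.2106]
tcp_rot: [-170.4, 33.8, -166.6]
wrist_force: [-0.1, -0.3, -0.1]
opening: 0.0473
grasp_force: 0.0
```

Run:
```python
from h import *
R=RT();g=C-.019*U; t=g-.037*A
o=bot.get_obs();p=o["ee_pos"];print(p,o["tcp_rot"],o["wrist_force"],"err to t in tool mm",(R.inv().apply(t-p)*1000).round(1))
i,im=snap("wrist","w9")
print("grip exp",proj(i,C),proj(i,C-.034*U),proj(i,C+.034*U))
g=cv2.GaussianBlur(im,(3,3),0).max(2)
for r in range(90,360,8): print(r,"".join("#" if x<45 else "+" if x<110 else "-" if x<170 else "." for x in g[r,200:460:4]))
```

```text
[ 0.60100976 -0.10701602  0.21064465] [-170.36019351   33.79381387 -166.57461114] [-0.14204902 -0.2618613  -0.05557371] err to t in tool mm [ 1.2 -0.1 39.8]
grip exp [320.08722799 238.84531504] [320.05642888 309.1406041 ] [320.11998671 160.82171859]
90 ....................---------------------------------------------
98 .................---------+----+++-------------------------------
106 .............------------------+----+--+---+---------------------
114 ............--......---+++++++++++++-----------+-----------------
122 .........--..........--+-.........-+-.--+---------+--------------
130 ......--..........++---++--.......-+-.--++++---------+-----------
138 ...--...........--++--+++---......-+---++++++++------------------
146 ............---++---+--++--------.-++--++----+++-----------------
154 -........---+..---..---------------++++--------------------------
162 ......---+++-.----...------+++++++++++----------+----------------
170 .....--+++--..---..--.--############++----------....----------+--
178 ...---+++++-..---...---##############+----------.....-....-------
186 ..--++++
[... 827 characters left out ...]

282 -+-..-++++++---.......-+#############-.......-+-+++++------......
290 --+-..-+-++++##-..--...+#############++++-...+##+++-++----.......
298 --++-+##++++###+++++++.-#############++++++++###++++###+-.......+
306 .---###++++####++++++++++###########+++++++++####++++###+......++
314 ..-###++++#####+++++++++++########++++++++-++#####++++###+....+++
322 .-###++++######+...+++++++++++++++--++-----++######+++++###..++++
330 #######++######+..-++..-++++++++++++++-------######++##########++
338 ###############.........+++++++++++++--------+##################+
346 ##############++++-....-+++++++++++++-----++++####+##############
354 ##############----++++++++++-----+++++++++----+###+##############
```

Request:
play_rows([
  {"slide": [0,0,15],"angular": [0,0,0],"claw": 0.1},
  {"slide": [0,0,13],"angular": [0,0,0],"claw": 0.1},
  {"slide": [0,0,10],"angular": [0,0,0],"claw": 0.1},
  {"slide": [0,0,0],"angular": [0,0,0],"claw": 0.1},
])

```text
time: 14.8
ee_pos: [0.622, -0.1084, 0.1763]
tcp_rot: [-170.4, 33.7, -166.6]
wrist_force: [-0.5, -0.2, -0.2]
opening: 0.047
grasp_force: 0.0
```

Request:
play_rows([
  {"slide": [0,0,0],"angular": [0,0,0],"claw": -0.6},
  {"slide": [0,0,0],"angular": [0,0,0],"claw": -0.6},
  {"slide": [0,0,0],"angular": [0,0,0],"claw": -0.6},
  {"slide": [0,0,0],"angular": [0,0,0],"claw": -0.6},
  {"slide": [0,0,0],"angular": [0,0,0],"claw": -0.6},
], squeeze=25)

```text
time: 15.3
ee_pos: [0.6223, -0.1087, 0.1787]
tcp_rot: [-170.3, 33.8, -166.6]
wrist_force: [-0.0, -0.4, 1.1]
opening: 0.0231
grasp_force: 25.6
```

Request:
play_rows([
  {"slide": [1.4,0,-10.6],"angular": [0,0,0],"claw": -0.6},
  {"slide": [3.2,0,-10.2],"angular": [0,0,0],"claw": -0.6},
  {"slide": [4.9,0,-9.5],"angular": [0,0,0],"claw": -0.6},
  {"slide": [0,0,0],"angular": [0,0,0],"claw": -0.6},
])

```text
time: 15.7
ee_pos: [0.5967, -0.1095, 0.1986]
tcp_rot: [-170.3, 33.8, -166.6]
wrist_force: [1.7, -1.3, 0.7]
opening: 0.0233
grasp_force: 25.9
```

Request:
play_rows([
  {"slide": [6.4,0,-8.5],"angular": [0,0,0],"claw": -0.6},
  {"slide": [7.8,0,-7.3],"angular": [0,0,0],"claw": -0.6},
  {"slide": [0,0,0],"angular": [0,0,0],"claw": -0.6},
])

```text
time: 16.0
ee_pos: [0.5767, -0.1115, 0.2035]
tcp_rot: [-170.3, 33.9, -166.6]
wrist_force: [1.4, -0.4, 1.2]
opening: 0.023
grasp_force: 26.6
```

Request:
play_rows([
  {"slide": [8.9,0,-5.9],"angular": [0,0,0],"claw": -0.6},
  {"slide": [9.8,0,-4.3],"angular": [0,0,0],"claw": -0.6},
  {"slide": [10.4,0,-2.6],"angular": [0,0,0],"claw": -0.6},
  {"slide": [0,0,0],"angular": [0,0,0],"claw": -0.6},
])

```text
time: 16.4
ee_pos: [0.5465, -0.1161, 0.1987]
tcp_rot: [-170.3, 34.0, -166.5]
wrist_force: [-1.7, 2.4, 5.8]
opening: 0.0231
grasp_force: 25.0
```

Request:
play_rows([
  {"slide": [10.1,0,-0.8],"angular": [0,0,0],"claw": -0.6},
  {"slide": [3,0,0],"angular": [0,0,0],"claw": -0.6},
  {"slide": [0,0,0],"angular": [0,0,0],"claw": -0.6},
  {"slide": [0,0,0],"angular": [0,0,0],"claw": -0.6},
])

```text
time: 16.8
ee_pos: [0.5352, -0.1186, 0.1917]
tcp_rot: [-170.4, 33.9, -166.5]
wrist_force: [-5.4, 3.2, 7.5]
opening: 0.0228
grasp_force: 24.3
```

Request:
play_rows([
  {"slide": [0,0,-2],"angular": [0,0,0],"claw": 0},
  {"slide": [0,0,-2],"angular": [0,0,0],"claw": 0},
  {"slide": [0,0,0],"angular": [0,0,0],"claw": 0},
  {"slide": [0,0,0],"angular": [0,0,0],"claw": 0},
])

```text
time: 17.2
ee_pos: [0.5324, -0.1189, 0.1933]
tcp_rot: [-170.4, 33.8, -166.6]
wrist_force: [-0.3, -0.3, -0.4]
opening: 0.0431
grasp_force: 0.0
```

Run:
```python
from h import *
o=bot.get_obs();p=o["ee_pos"];print(p,o["tcp_rot"],o["opening"],o["wrist_force"],o["q"].round(1))
i,im=snap("wrist","w10")
PV=HUB+.034*A+.062*U-.003*U
print("pivot",proj(i,PV),"mid",proj(i,PV+.046*A),"end",proj(i,PV+.08*A), "end@1.2rad",proj(i,PV+.08*(A*np.sin(1.2)-U*np.cos(1.2))))
g=cv2.GaussianBlur(im,(3,3),0).max(2)
for r in range(90,420,8): print(r,"".join("#" if x<45 else "+" if x<110 else "-" if x<170 else "." for x in g[r,200:460:4]))
s,sm=snap("side","s10")
print([proj(s,PV+k*A).round(1).tolist() for k in (.012,.046,.08)])
for b in blobs(sm,255,165,340,240,55): print(b)
```

```text
[ 0.5324044  -0.11894445  0.19330835] [-170.37907593   33.7612697  -166.59804393] 0.04312596610348536 [-0.3250234  -0.28112869 -0.42677153] [-16.8 -32.3 -31.2  56.9   7.5 -24.9]
pivot [319.58250151 271.46959342] mid [319.67862977 310.95857062] end [319.79379747 358.34571954] end@1.2rad [319.77056759 421.43287474]
90 ...............--------------------------------------------------
98 ..............---------------------------------------------------
106 .............----------------------------------------------------
114 ............-----------------------------------------------------
122 .....................--------------------------------------------
130 ...........................--------------------------------------
138 ...................................------------------------------
146 ......................................---------------------------
154 .......................................--------------------------
162 ............-------.....................---------------..--------
170 ..........-++++----------............---------------.............
178 .............
[... 1670 characters left out ...]
###########-....--+++--.##########+-.....--##+################
378 ##############.--+++++++++++++++++++++++++.....##################
386 ############+----..--++++++++++++--+-----++---.+#################
394 #############......-++----++++++++++-----------+#################
402 #############+-----------+++++++++++---++----+++#################
410 ################################################################+
418 ################################################################+
[[312.2, 206.0], [317.8, 199.3], [323.7, 192.5]]
(np.int32(444), array([328.9305954 , 188.51799393]), array([316.06427002, 210.39074516]), array([341.79692078, 166.64524245]), [15.819029808044434, 50.752716064453125])
```

The crank stands out: the grip's dark end lies at rows 262–374 in the wrist view, where the swung-out pose predicts it. Next I clamp it lightly and compute the winding circle.

Request:
play_rows([
  {"slide": [0,0,0],"angular": [0,0,0],"claw": -0.6},
  {"slide": [0,0,0],"angular": [0,0,0],"claw": -0.6},
  {"slide": [0,0,0],"angular": [0,0,0],"claw": -0.6},
  {"slide": [0,0,0],"angular": [0,0,0],"claw": -0.6},
], squeeze=20)

```text
time: 17.7
ee_pos: [0.5324, -0.1188, 0.1937]
tcp_rot: [-170.4, 33.8, -166.6]
wrist_force: [-2.4, 2.2, 1.7]
opening: 0.0235
grasp_force: 21.2
```

```bash
cat >> h.py <<'E'
def st(c=None):
    o=bot.get_obs(); R=RT(); p=R.inv().apply(o["ee_pos"]-HUB)*1000; f=R.inv().apply(o["wrist_force"])
    th=np.degrees(np.arctan2(p[1],p[0])); print("tool-frame rel hub",p.round(1),"th",th.round(1),"r",np.hypot(p[0],p[1]).round(1),"force",f.round(1),"t",o["time"],"op",o["opening"],o["tcp_rot"].round(1),"q",o["q"].round()); return p
E
python3 -c "
from h import *
st()
for k in range(0,520,10): print(k, (62*np.cos(np.radians(k+10))-62*np.cos(np.radians(k))).round(1),(62*np.sin(np.radians(k+10))-62*np.sin(np.radians(k))).round(1)) if k<360 else 0
"
```

```text
tool-frame rel hub [ 63.    0.4 -61.7] th 0.3 r 63.0 force [ 0.6  2.3 -2.9] t 17.7 op 0.023489899798819915 [-170.4   33.8 -166.6] q [-17. -32. -31.  57.   8. -25.]
0 -0.9 10.8
10 -2.8 10.4
20 -4.6 9.8
30 -6.2 8.9
40 -7.6 7.6
50 -8.9 6.2
60 -9.8 4.6
70 -10.4 2.8
80 -10.8 0.9
90 -10.8 -0.9
100 -10.4 -2.8
110 -9.8 -4.6
120 -8.9 -6.2
130 -7.6 -7.6
140 -6.2 -8.9
150 -4.6 -9.8
160 -2.8 -10.4
170 -0.9 -10.8
180 0.9 -10.8
190 2.8 -10.4
200 4.6 -9.8
210 6.2 -8.9
220 7.6 -7.6
230 8.9 -6.2
240 9.8 -4.6
250 10.4 -2.8
260 10.8 -0.9
270 10.8 0.9
280 10.4 2.8
290 9.8 4.6
300 8.9 6.2
310 7.6 7.6
320 6.2 8.9
330 4.6 9.8
340 2.8 10.4
350 0.9 10.8
```

Request:
play_rows([
  {"slide": [-0.9,10.8,0],"angular": [0,0,0],"claw": -0.6},
  {"slide": [-2.8,10.4,0],"angular": [0,0,0],"claw": -0.6},
  {"slide": [-4.6,9.8,0],"angular": [0,0,0],"claw": -0.6},
  {"slide": [0,0,0],"angular": [0,0,0],"claw": -0.6},
])

```text
time: 18.1
ee_pos: [0.5355, -0.085, 0.1941]
tcp_rot: [-170.4, 33.8, -166.5]
wrist_force: [3.8, 1.7, -0.6]
opening: 0.0234
grasp_force: 21.0
```

```bash
python3 -c "
from h import *
st()"
```

```text
tool-frame rel hub [ 53.7  33.  -61.5] th 31.6 r 63.0 force [-3.   1.2  2.6] t 18.1 op 0.02335345109731918 [-170.4   33.8 -166.5] q [-12. -33. -32.  57.   5. -21.]
```

Request:
play_rows([
  {"slide": [-6.2,8.9,0],"angular": [0,0,0],"claw": -0.6},
  {"slide": [-7.6,7.6,0],"angular": [0,0,0],"claw": -0.6},
  {"slide": [-8.9,6.2,0],"angular": [0,0,0],"claw": -0.6},
  {"slide": [-9.8,4.6,0],"angular": [0,0,0],"claw": -0.6},
  {"slide": [-10.4,2.8,0],"angular": [0,0,0],"claw": -0.6},
  {"slide": [-10.8,0.9,0],"angular": [0,0,0],"claw": -0.6},
  {"slide": [0,0,0],"angular": [0,0,0],"claw": -0.6},
])

```text
time: 18.8
ee_pos: [0.5751, -0.0457, 0.2197]
tcp_rot: [-170.3, 33.8, -166.6]
wrist_force: [2.3, -6.1, -0.2]
opening: 0.0235
grasp_force: 21.6
```

```bash
python3 -c "
from h import *
st()"
```

```text
tool-frame rel hub [ -0.1  62.4 -61.3] th 90.1 r 62.4 force [-0.5 -6.3  1.7] t 18.8 op 0.023455597513931496 [-170.3   33.8 -166.6] q [ -5. -28. -26.  57.   1. -15.]
```

Request:
play_rows([
  {"slide": [-10.8,-1.7,0],"angular": [0,0,0],"claw": -0.6},
  {"slide": [-10.4,-3.2,0],"angular": [0,0,0],"claw": -0.6},
  {"slide": [-9.8,-4.6,0],"angular": [0,0,0],"claw": -0.6},
  {"slide": [-8.9,-6.2,0],"angular": [0,0,0],"claw": -0.6},
  {"slide": [-7.6,-7.6,0],"angular": [0,0,0],"claw": -0.6},
  {"slide": [-6.2,-8.9,0],"angular": [0,0,0],"claw": -0.6},
  {"slide": [0,0,0],"angular": [0,0,0],"claw": -0.6},
])

```text
time: 19.5
ee_pos: [0.6232, -0.0688, 0.2547]
tcp_rot: [-170.3, 33.9, -166.6]
wrist_force: [3.7, 0.2, -2.1]
opening: 0.0233
grasp_force: 20.9
```

```bash
python3 -c "
from h import *
st()"
```

```text
tool-frame rel hub [-54.   28.3 -61.5] th 152.4 r 60.9 force [-1.9 -0.   3.8] t 19.5 op 0.023295710101267658 [-170.3   33.9 -166.6] q [ -7. -20. -17.  58.   2. -17.]
```

Request:
play_rows([
  {"slide": [-5.6,-9.8,0],"angular": [0,0,0],"claw": -0.6},
  {"slide": [-3.2,-10.4,0],"angular": [0,0,0],"claw": -0.6},
  {"slide": [-0.9,-10.8,0],"angular": [0,0,0],"claw": -0.6},
  {"slide": [0.9,-10.8,0],"angular": [0,0,0],"claw": -0.6},
  {"slide": [2.8,-10.4,0],"angular": [0,0,0],"claw": -0.6},
  {"slide": [4.6,-9.8,0],"angular": [0,0,0],"claw": -0.6},
  {"slide": [0,0,0],"angular": [0,0,0],"claw": -0.6},
])

```text
time: 20.2
ee_pos: [0.6302, -0.13, 0.2627]
tcp_rot: [-170.4, 33.6, -166.7]
wrist_force: [-10.9, 0.7, -1.0]
opening: 0.0234
grasp_force: 21.8
```

```bash
python3 -c "
from h import *
st()"
```

```text
tool-frame rel hub [-52.3 -33.8 -61.8] th -147.2 r 62.3 force [ 9.3  2.3 -5.4] t 20.2 op 0.023367093704050844 [-170.4   33.6 -166.7] q [-15. -17. -14.  59.   6. -23.]
```

Request:
play_rows([
  {"slide": [7.2,-8.9,0],"angular": [0,0,0],"claw": -0.6},
  {"slide": [8.1,-7.6,0],"angular": [0,0,0],"claw": -0.6},
  {"slide": [8.9,-6.2,0],"angular": [0,0,0],"claw": -0.6},
  {"slide": [9.8,-4.6,0],"angular": [0,0,0],"claw": -0.6},
  {"slide": [10.4,-2.8,0],"angular": [0,0,0],"claw": -0.6},
  {"slide": [10.8,-0.9,0],"angular": [0,0,0],"claw": -0.6},
  {"slide": [0,0,0],"angular": [0,0,0],"claw": -0.6},
])

```text
time: 20.9
ee_pos: [0.5899, -0.1687, 0.2365]
tcp_rot: [-170.5, 33.8, -166.6]
wrist_force: [-6.5, 8.0, -0.6]
opening: 0.0232
grasp_force: 21.8
```

```bash
python3 -c "
from h import *
st()"
```

```text
tool-frame rel hub [  2.4 -62.5 -62.2] th -87.8 r 62.6 force [ 4.   8.8 -3.5] t 20.9 op 0.023219340992285446 [-170.5   33.8 -166.6] q [-21. -21. -19.  58.  10. -28.]
```

Request:
play_rows([
  {"slide": [10,1.9,0],"angular": [0,0,0],"claw": -0.6},
  {"slide": [10,2.8,0],"angular": [0,0,0],"claw": -0.6},
  {"slide": [9.3,4.6,0],"angular": [0,0,0],"claw": -0.6},
  {"slide": [8.6,6.2,0],"angular": [0,0,0],"claw": -0.6},
  {"slide": [7.4,7.6,0],"angular": [0,0,0],"claw": -0.6},
  {"slide": [6.2,8.9,0],"angular": [0,0,0],"claw": -0.6},
  {"slide": [0,0,0],"angular": [0,0,0],"claw": -0.6},
])

```text
time: 21.6
ee_pos: [0.5435, -0.1468, 0.203]
tcp_rot: [-170.4, 33.7, -166.6]
wrist_force: [-8.4, 0.5, 2.5]
opening: 0.0233
grasp_force: 22.1
```

```bash
python3 -c "
from h import *
st()"
```

```text
tool-frame rel hub [ 54.3 -29.9 -62. ] th -28.9 r 62.0 force [ 5.3  1.3 -6.9] t 21.6 op 0.023334343055563634 [-170.4   33.7 -166.6] q [-20. -29. -28.  57.   9. -28.]
```

Request:
play_rows([
  {"slide": [6.6,9.8,-0.5],"angular": [0,0,0],"claw": -0.6},
  {"slide": [2.8,10.4,-0.5],"angular": [0,0,0],"claw": -0.6},
  {"slide": [0.9,10.8,0],"angular": [0,0,0],"claw": -0.6},
  {"slide": [0,0,0],"angular": [0,0,0],"claw": -0.6},
])

```text
time: 22.0
ee_pos: [0.5317, -0.117, 0.1935]
tcp_rot: [-170.5, 33.8, -166.5]
wrist_force: [7.5, 2.8, -5.3]
opening: 0.0234
grasp_force: 20.7
```

```bash
python3 -c "
from h import *
st()"
```

```text
tool-frame rel hub [ 63.3   2.2 -62. ] th 2.0 r 63.3 force [-3.7  2.4  8.6] t 22.0 op 0.023412530664437912 [-170.5   33.8 -166.5] q [-17. -32. -31.  57.   8. -25.]
```

Request:
play_rows([
  {"slide": [-1.5,10.4,0.5],"angular": [0,0,0],"claw": -0.6},
  {"slide": [-3,10.2,0],"angular": [0,0,0],"claw": -0.6},
  {"slide": [-4.8,9.5,0],"angular": [0,0,0],"claw": -0.6},
  {"slide": [-6.2,8.5,0],"angular": [0,0,0],"claw": -0.6},
  {"slide": [-7.6,7.3,0],"angular": [0,0,0],"claw": -0.6},
  {"slide": [-8.9,6,0],"angular": [0,0,0],"claw": -0.6},
  {"slide": [0,0,0],"angular": [0,0,0],"claw": -0.6},
])

```text
time: 22.7
ee_pos: [0.5519, -0.0598, 0.2046]
tcp_rot: [-170.5, 33.8, -166.5]
wrist_force: [0.9, 4.9, -5.9]
opening: 0.0235
grasp_force: 21.4
```

```bash
python3 -c "
from h import *
st()"
```

```text
tool-frame rel hub [ 29.8  54.  -61.6] th 61.1 r 61.7 force [1.6 5.5 5.2] t 22.7 op 0.023462482235822014 [-170.5   33.8 -166.5] q [ -8. -31. -29.  57.   2. -17.]
```

Request:
play_rows([
  {"slide": [0.8,2,-1],"angular": [0,0,0],"claw": -0.6},
  {"slide": [0.4,0.7,0],"angular": [0,0,0],"claw": -0.6},
  {"slide": [0,0,0],"angular": [0,0,0],"claw": -0.6},
])

```text
time: 23.0
ee_pos: [0.5502, -0.0596, 0.2038]
tcp_rot: [-170.3, 33.8, -166.6]
wrist_force: [13.6, -3.0, -14.6]
opening: 0.0231
grasp_force: 21.6
```

```bash
python3 -c "
from h import *
st()"
```

```text
tool-frame rel hub [ 31.6  54.5 -62. ] th 59.9 r 63.0 force [-2.3 -2.8 19.8] t 23.0 op 0.023117612199271994 [-170.3   33.8 -166.6] q [ -7. -32. -30.  57.   2. -17.]
```

Request:
play_rows([
  {"slide": [-9.8,4.6,0.7],"angular": [0,0,0],"claw": -0.6},
  {"slide": [-10.4,2.6,0.6],"angular": [0,0,0],"claw": -0.6},
  {"slide": [-10.8,0.7,0],"angular": [0,0,0],"claw": -0.6},
  {"slide": [-10.8,-0.9,0],"angular": [0,0,0],"claw": -0.6},
  {"slide": [0,0,0],"angular": [0,0,0],"claw": -0.6},
])

```text
time: 23.5
ee_pos: [0.5845, -0.0447, 0.2267]
tcp_rot: [-170.3, 33.9, -166.6]
wrist_force: [4.6, -3.7, -5.6]
opening: 0.0235
grasp_force: 22.7
```

```bash
python3 -c "
from h import *
st()"
```

```text
tool-frame rel hub [-11.8  61.2 -61.7] th 100.9 r 62.3 force [ 0.1 -3.5  7.4] t 23.5 op 0.023516654848304865 [-170.3   33.9 -166.6] q [ -5. -27. -24.  57.   1. -15.]
```

Request:
play_rows([
  {"slide": [-10.4,-2.8,0.5],"angular": [0,0,0],"claw": -0.6},
  {"slide": [-10.1,-4.3,0],"angular": [0,0,0],"claw": -0.6},
  {"slide": [-9.2,-5.9,0],"angular": [0,0,0],"claw": -0.6},
  {"slide": [-7.8,-7.4,0],"angular": [0,0,0],"claw": -0.6},
  {"slide": [0,0,0],"angular": [0,0,0],"claw": -0.6},
])

```text
time: 24.0
ee_pos: [0.6171, -0.059, 0.2501]
tcp_rot: [-170.2, 33.8, -166.6]
wrist_force: [-4.4, -6.2, -1.7]
opening: 0.0234
grasp_force: 23.5
```

```bash
python3 -c "
from h import *
st()"
```

```text
tool-frame rel hub [-48.4  39.4 -61.6] th 140.9 r 62.4 force [ 5.7 -5.3 -0.9] t 24.0 op 0.023369174800215567 [-170.2   33.8 -166.6] q [ -6. -21. -18.  58.   1. -16.]
```

Request:
play_rows([
  {"slide": [-3,-4.6,0],"angular": [0,0,0],"claw": -0.6},
  {"slide": [-2.8,-4.6,0],"angular": [0,0,0],"claw": -0.6},
  {"slide": [0,0,0],"angular": [0,0,0],"claw": -0.6},
])

```text
time: 24.3
ee_pos: [0.6227, -0.0662, 0.2545]
tcp_rot: [-170.3, 33.8, -166.6]
wrist_force: [-4.8, -3.8, -2.2]
opening: 0.0234
grasp_force: 23.2
```

```bash
python3 -c "
from h import *
st()"
```

```text
tool-frame rel hub [-54.   31.  -61.7] th 150.2 r 62.2 force [ 5.8 -2.8 -0.8] t 24.3 op 0.02342897579719197 [-170.3   33.8 -166.6] q [ -7. -20. -17.  58.   2. -17.]
```

Request:
play_rows([
  {"slide": [-2.3,-4.8,0],"angular": [0,0,0],"claw": -0.6},
  {"slide": [0,0,0],"angular": [0,0,0],"claw": -0.6},
])

```text
time: 24.5
ee_pos: [0.6252, -0.0702, 0.2564]
tcp_rot: [-170.3, 33.8, -166.6]
wrist_force: [-3.8, -2.5, -1.9]
opening: 0.0236
grasp_force: 23.1
```

```bash
python3 -c "
from h import *
st()"
```

```text
tool-frame rel hub [-56.3  26.4 -61.7] th 154.8 r 62.2 force [ 4.6 -1.7 -0.5] t 24.5 op 0.023609703865533384 [-170.3   33.8 -166.6] q [ -7. -20. -16.  59.   2. -17.]
```

No stop yet, so I carry on in small steps.

Request:
play_rows([
  {"slide": [-1.9,-5,0],"angular": [0,0,0],"claw": -0.6},
  {"slide": [0,0,0],"angular": [0,0,0],"claw": -0.6},
])

```text
time: 24.7
ee_pos: [0.6266, -0.0723, 0.2574]
tcp_rot: [-170.6, 33.8, -166.5]
wrist_force: [-11.1, 9.3, -1.7]
opening: 0.0232
grasp_force: 23.8
```

```bash
python3 -c "
from h import *
st()"
```

```text
tool-frame rel hub [-57.5  24.1 -61.7] th 157.3 r 62.4 force [ 8.1 10.9 -5.3] t 24.7 op 0.023173744157232404 [-170.6   33.8 -166.5] q [ -8. -19. -16.  59.   3. -18.]
```

Request:
play_rows([
  {"slide": [-1.5,-5.1,0],"angular": [0,0,0],"claw": -0.6},
  {"slide": [0,0,0],"angular": [0,0,0],"claw": -0.6},
])

```text
time: 24.9
ee_pos: [0.6274, -0.0736, 0.2581]
tcp_rot: [-171.0, 33.7, -166.4]
wrist_force: [-21.5, 23.8, 0.1]
opening: 0.0233
grasp_force: 28.8
```

```bash
python3 -c "
from h import *
st()"
```

```text
tool-frame rel hub [-58.4  22.5 -61.7] th 158.9 r 62.6 force [ 12.7  26.3 -13.2] t 24.9 op 0.023272980866779105 [-171.    33.7 -166.4] q [ -8. -19. -15.  59.   3. -18.]
```

The end stop is reached at about 517° of turn, as expected. I relax, let go and withdraw along the axis.

Request:
play_rows([
  {"slide": [1.8,6,0],"angular": [0,0,0],"claw": -0.6},
  {"slide": [0,0,0],"angular": [0,0,0],"claw": -0.3},
  {"slide": [0,0,0],"angular": [0,0,0],"claw": 0.2},
  {"slide": [0,0,0],"angular": [0,0,0],"claw": 0.3},
  {"slide": [0,0,0],"angular": [0,0,0],"claw": 0.3},
  {"slide": [0,0,0],"angular": [0,0,0],"claw": 0.3},
])

```text
time: 25.5
ee_pos: [0.6266, -0.0736, 0.2572]
tcp_rot: [-170.4, 33.8, -166.6]
wrist_force: [0.2, -0.3, -0.1]
opening: 0.0554
grasp_force: 0.0
```

Request:
play_rows([
  {"slide": [0,0,-10],"angular": [0,0,0],"claw": 0.3},
  {"slide": [0,0,-20],"angular": [0,0,0],"claw": 0.3},
  {"slide": [0,0,-30],"angular": [0,0,0],"claw": 0.3},
  {"slide": [0,0,-30],"angular": [0,0,0],"claw": 0.3},
  {"slide": [20,0,-20],"angular": [0,0,0],"claw": 0.3},
  {"slide": [20,0,-10],"angular": [0,0,0],"claw": 0.3},
  {"slide": [0,0,0],"angular": [0,0,0],"claw": 0.3},
  {"slide": [0,0,0],"angular": [0,0,0],"claw": 0.3},
])

```text
time: 26.3
ee_pos: [0.5253, -0.077, 0.334]
tcp_rot: [-170.3, 33.9, -166.6]
wrist_force: [0.2, -0.2, 0.4]
opening: 0.0555
grasp_force: 0.0
```

Run:
```python
from h import *
p=st()
i,im=snap("wrist","w11"); s,sm=snap("side","s11"); T,tm=snap("top","t11")
th=np.radians(157); u=U*np.cos(th)-W*np.sin(th); PV=HUB+.034*A+.062*u
for n,k in (("wrist",i),("side",s),("top",T)): print(n,[proj(k,PV+r*A).round(1).tolist() for r in (.012,.046,.08)],"folded end",proj(k,PV-.08*u).round(1))
for b in blobs(im,150,60,480,300,50,200): print("w",b)
for b in blobs(sm,255,150,345,235,55): print("s",b)
for b in blobs(tm,315,165,385,235,55): print("t",b)
# dish in basket, floor 0.13 when down -> rim z .17
Rb=Ro.from_euler("z",-3.6,degrees=True)
for z in (.24,.17): print(z,[proj(T,np.array([.676,.063,z])+Rb.apply([x,y,0])).round().tolist() for x,y in [(-.083,.033),(-.083,-.033),(.083,-.033),(.083,.033)]])
g=cv2.GaussianBlur(tm,(3,3),0).max(2)
for r in range(125,240,4): print(r,"".join("#" if x<45 else "+" if x<85 else "-" if x<130 else "." for x in g[r,245:390:2]))
```

```text
tool-frame rel hub [ -17.4   22.8 -182.2] th 127.4 r 28.6 force [-0.3 -0.3 -0.2] t 26.3 op 0.05554784175323071 [-170.3   33.9 -166.6] q [-11. -31. -14.  71.   4. -20.]
wrist [[321.8, 265.6], [322.1, 281.1], [322.4, 300.8]] folded end [282.7 173.4]
side [[276.3, 191.3], [281.6, 184.2], [287.0, 176.9]] folded end [298.6 199.6]
top [[333.5, 181.6], [333.6, 185.8], [333.7, 190.2]] folded end [349.7 204.1]
w (np.int32(1302), array([323.5, 277. ]), array([323.5, 255. ]), array([323.5, 299. ]), [35.0, 44.0])
s (np.int32(206), array([319.50000763, 159.50000381]), array([311.00000763, 168.00000381]), array([328.00000763, 151.00000405]), [12.727920532226562, 24.041629791259766])
s (np.int32(127), array([280.5, 185. ]), array([274.93288612, 192.95301819]), array([286.06711388, 177.04698181]), [7.209240913391113, 19.415796279907227])
t (np.int32(31), array([364. , 165.5]), array([353. , 165.5]), array([375. , 165.5]), [1.0, 22.0])
t (np.int32(130), array([332.40853691, 185.67683029]), array([331.56097603, 178.04878044]), array([333.25609779, 193.30488014]), [10.38056468963623, 15.349983215332031
[... 1801 characters left out ...]
05 -----++--++++++++++++++++++++++---+++--------++------------++----........
209 -----++--+-++++++++++++--++++++---++--+-----++------------++-----........
213 ----------------------------+#+---+----+--.--------++-+---------.........
217 ----------------------------------+-----+++--...-----++---------.........
221 --+++++++++++++++++++++++++++-----+-.-+++--++++----++######+---..........
225 ---+++++++++++++++++++++++++++++++++-+###+---+++++######+++#+-...........
229 ..-++++++-+++++++++++++++++++++++######################+-+++++-..........
233 ....---++---+++++++++#++++++++++###+#+#################+++++++-..........
237 ......++++++-....---++--.--+++++##+++######+++++++++++##+++++--..........
```

```bash
python3 -c "
from workcell import bot
print(bot.job_done())"
```

```text
the job is handed in; nothing more can be done
None
```

I finished the task and handed it in at about 26 s of the 72 s, but the hand-in returned no verdict. The final camera check showed the crank standing out, and the top dish in the basket at its lowered height; winding ended at the wheel's end stop. I did not measure the dish's tilt or recheck the other two dishes at the end.

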